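Load glass rods into the cut-off saw jig

ROBOT

A 6-joint arm with a two-finger parallel gripper is mounted at the origin on the work surface. World frame = base frame: x ahead of the robot, y to its left, z up, the work surface at z = 0. Lengths are in m, angles in degrees, forces in N, time in s.
With the tool pointing down it reaches from about 0.3 to 0.75 m from the base axis. Payload 8.5 kg.
Tool frame: the origin (TCP) lies at the very end of the fingers, on their centre line; the grasp point (between the pads) lies 19 mm behind it; z points along the fingers, y is the direction in which the jaws open and shut (so a half turn about z gives the same grasp; the last joint's range is limited). The gripper opens to 85 mm and grips with 20 to 120 N. Pads are 22 mm wide; open, the fingers measure 114 mm over their backs; the gripper's body (76 mm by 85 mm) begins 54 mm behind the grasp point. The pads swing forward as they close: fully open they stand 13 mm farther back than shut.
Start: joints at [-81.778, 21.807, 74.336, -0, 83.858, -12.336], TCP at [0.193, -0.515, 0.231] pointing down, gripper open.
Joint ranges: [-178.18, 178.18], [-50.72, 133.34], [12.68, 142.11], [-81.47, 261.47], [9.98, 163.14], [-165.26, 165.26]. Speed limits (degrees/s): [136.94, 136.94, 180, 180, 180, 180].

INTERFACE

Orientations are given as a 3x3 rotation matrix whose columns are the frame's x, y, z axes.
In Python, from rig import env, vision, close_job, spotter gives the robot as it stands. The module is installed in compiled form; this text tells all that it offers.
- The arm moves only by the tool jog_arm, never from a script. Its argument "plan" is a list that holds one entry, the list of rows, each a list of 6 numbers: the shift along the tool's x, y, z in units of 40 mm (1.0 is 40 mm), then the turn, a rotation vector about the tool's x, y, z in units of 0.15 rad (1.0 is 0.15 rad). A call has 1 to 10 rows; each row shifts and turns the commanded pose from where the row before left it, along the tool's axes as they then stand; what a row does not reach is not made up. A row lasts 1/10 s, in which the tool goes at most 50 mm and 8.59 degrees, less where a joint would pass 70% of its speed; a pose out of reach is approached as far as the arm can. A call with a number of a shift or a turn outside -1 to 1 is refused whole. A call with a gripper value outside its range is refused whole. "grip" is the opening, from -1 (shut) to 1 (fully open), set as the call begins (left out, the last holds). The fingers move at their own pace and stop on an object; "squeeze" is the grip in N (left out, the last holds). Time passes only in rows, so rows that do not move let the fingers close. It gives the time, the measured TCP pose, the force and the opening at its end, in the units of the state.
- env.observe(): the state, without advancing time (a new reading comes with each control period).
- vision.get_image(name): name is "side" or "top"; returns (picture, depth): 480x640x3 uint8, red, green, blue; 480x640 float32, m along the optical axis (not along the pixel's ray), 0 where there is no reading.
- vision.camera_info(name): a dict with "fx", "fy", "cx", "cy" (pixels), "rvec" (rotation vector, rad) and "tvec" (3), from world to camera coordinates, as OpenCV has them. Camera axes: x right, y down, z forward; pixel columns grow to the right and rows downward; lengths in m; the calibration is good to about 2 mm. A picture is of the moment at which its call begins. camera_info takes no time and is no camera call.
- close_job(): hands the job in, once; it reports no verdict.
Trained networks look in the newest picture that a camera, given by its name, has taken for a name from the list of things; names that differ only in an ending like _2 or _b are one class to them, and where a whole thing is asked for, a point or a joint stands for the part that bears it (a point fixed in the world has none). Each returns a list of dicts, best first, with "score" (0 to 1); they miss things now and then, are a little off and sometimes report something else, mostly with a low value. They report only what shows in the picture. A call takes as long as a camera call. They do not tell look-alikes from the thing itself.
- spotter.trace(camera, query): "pixels" (480x640 bool, what is visible of it) and "rect" ([left, top, right, bottom] in pixels, round what is visible of it).
The state is a dict: "time_s": time; "q": joint angles; "qvel": joint speeds; "joint_efforts": joint torques, N m; "position": TCP position; "tool_rot": TCP orientation; "ft_force": force on the tool from outside, world axes, zero at the start; "wrist_torque": the same for the moment, N m; "grip_width": finger opening in m.
Only numpy, scipy, OpenCV 4.12 (cv2) and the standard library are available. Lean on these libraries where they do the work, as an engineer would, in place of code of your own. Each camera call takes 0.05 s, during which the arm holds its last target.

TASK

Pull up the red spring plunger and slide the saw jig's clear guard fully open, then lay every glass rod from the cork mat in a V-groove of its own (any groove) and push each gently along it, under the blue bridge, until its end touches the end stop. With all rods home, slide the guard fully closed so that the plunger drops back into its hole, leaving the rods against the stop; do not disturb the bottle, beaker or jar.

Things in the scene. Friction and masses are not known exactly. Their poses are not given: they have to be found in the camera images.
- jig: Fixed loading jig of a rod saw: green base, aluminium bed with four V-grooves, clear guard. Origin on the bench under the stop face, on the grooves' middle line. Jig x runs along the grooves towards the stop, y to its left, z up. Grooves: x -210 mm (open entry) to 0 (stop), centre lines y +87, +29, -29, -87. Base x -220 to +110, y -170 to +124. Its place and yaw (within 0.2) vary.
- bay (a point): Middle of the loading bay: jig (-130, 0) mm, on the bed's flat top, 21 mm above the bench; axes as the jig's. With the guard open the bay is clear from above and from the sides from jig x -210 to -60 mm. Each groove is a 90-degree V, 18 mm wide at the bed top, its bottom 12 mm above the bench; a rod seats in it on two of its eight flats: its axis is 26 mm above the bench, its top 36 mm.
- bridge (a point): Middle of the front upper edge of the fixed blue bridge over the inner end of the grooves: jig (-50, 0, 49) mm. The bridge covers jig x -50 to +15 mm (underside 42 mm above the bench, top 49), so rods must be laid in front of it and pushed in under it; a home rod sticks out in front by its length less 50 mm. Axes as the jig's.
- stop_bar: The dark steel end stop across all grooves, 218 mm wide, 9 to 42 mm above the bench; part of the jig, its face towards the grooves at jig x = 0. Same origin and axes as the jig. Glass ends chip if rammed into it (keep below about 25 N).
- cover (a joint): Opening of the sliding guard along jig +x: 0 = closed over the loading bay, 0.155 m = fully open, over the bridge; these are its end limits. About 1.5 N friction plus 6 N s/m; stays where it is left. Locked at either end until the plunger is pulled.
- guard_plate (a point): Middle of the top of the guard: clear plate 163 mm (jig x) x 242 mm, 5 mm thick, top 58 mm above the bench, yellow ends and side skirts. Closed it covers jig x -215 to -52 mm; fully open -60 to +103. Axes as the jig's.
- plunger (a joint): Lift of the spring index plunger on the guard's right (jig -y) side: 0 = pin down, 0.016 m = fully up. Spring force down 4 N at 0, 8 N fully up. Index holes 10 mm deep at both ends of the guard's travel lock it there (about 2 mm play). Lifted 0.011 or more, the guard is free; let go in between, the pin rides at about 0.010 and drops in within 2 mm of an end.
- knob_grip (a point): Middle of the red plunger knob, an upright cylinder 28 mm in diameter, 24 mm tall, at jig (-185 + guard opening, -149, 72 + lift) mm. Under it a thin stem, and an ear with its top 46 mm above the bench. The guard plate's edge is 28 mm from the knob's axis on the +y side, so grip across jig x, from above; lift it and carry the guard along with it. Axes as the jig's.
- groove0_stop (a point): Where the centre of a fully home rod's end lies in the leftmost groove (jig y +87 mm): on the stop face, 26 mm above the bench. Axes as the jig's.
- groove1_stop (a point): The same for the second groove (jig y +29 mm).
- groove2_stop (a point): The same for the third groove (jig y -29 mm).
- groove3_stop (a point): The same for the rightmost groove (jig y -87 mm).
- mat: Cork mat 200 x 290 mm, 3 mm thick, fixed to the bench left of the jig, on which the rods lie at the start, about 66 mm apart. Origin under its centre; x along the 200 mm side.
- rod_amber: Solid amber glass rod, eight-sided (20 mm across the flats, lies on a flat), 105 mm long, about 74 g, both ends flat and alike. Origin at the middle of its axis, x along the axis. May be absent (three or four of the four colours are present).
- rod_green: Solid green glass rod, eight-sided (20 mm across the flats, lies on a flat), 115 mm long, about 80 g, both ends flat and alike. Origin at the middle of its axis, x along the axis. May be absent (three or four of the four colours are present).
- rod_blue: Solid blue glass rod, eight-sided (20 mm across the flats, lies on a flat), 125 mm long, about 88 g, both ends flat and alike. Origin at the middle of its axis, x along the axis. May be absent (three or four of the four colours are present).
- rod_white: Solid white glass rod, eight-sided (20 mm across the flats, lies on a flat), 135 mm long, about 94 g, both ends flat and alike. Origin at the middle of its axis, x along the axis. May be absent (three or four of the four colours are present).
- bottle: Bystander: closed amber bottle, 60 mm in diameter, 130 mm tall; origin under its centre. Leave it alone.
- beaker: Bystander: open glass beaker, 76 mm in diameter, 90 mm tall; origin under its centre. Leave it alone.
- jar: Bystander: white jar with a red cap, 64 mm in diameter, 80 mm tall; origin under its centre. Leave it alone.
Mind the look-alikes: they are no part of the job. Of the things that look like the rod_blue, take the one that is farthest from the robot's base at the start. Several things have the shape of the rod_white; the one meant has the colours described above.

How it is judged (in metres and radians):
On the way, in this order (a step that is already met when the one before it is completed fails the run):
1. guard fully open (within 7 mm of its end) (value of joint cover above 0.148 m), for 0.2 s.
2. guard open and every rod in a groove with its end at the stop (within 3 mm) (value of joint cover above 0.1 m and x of rod_amber in the frame of jig between -0.0555 and -0.0485 m and z of rod_amber in the frame of jig between 0.021 and 0.031 m and angle between the x axis of each of rod_amber, rod_green, rod_blue, rod_white and the x axis of jig, either way round below 0.06 rad and (y of rod_amber in the frame of jig between 0.082 and 0.092 m or y of rod_amber in the frame of jig between 0.024 and 0.034 m or y of rod_amber in the frame of jig between -0.034 and -0.024 m or y of rod_amber in the frame of jig between -0.092 and -0.082 m) and x of rod_green in the frame of jig between -0.0605 and -0.0535 m and z of rod_green in the frame of jig between 0.021 and 0.031 m and (y of rod_green in the frame of jig between 0.082 and 0.092 m or y of rod_green in the frame of jig between 0.024 and 0.034 m or y of rod_green in the frame of jig between -0.034 and -0.024 m or y of rod_green in the frame of jig between -0.092 and -0.082 m) and x of rod_blue in the frame of jig between -0.0655 and -0.0585 m and z of rod_blue in the frame of jig between 0.021 and 0.031 m and (y of rod_blue in the frame of jig between 0.082 and 0.092 m or y of rod_blue in the frame of jig between 0.024 and 0.034 m or y of rod_blue in the frame of jig between -0.034 and -0.024 m or y of rod_blue in the frame of jig between -0.092 and -0.082 m) and x of rod_white in the frame of jig between -0.0705 and -0.0635 m and z of rod_white in the frame of jig between 0.021 and 0.031 m and (y of rod_white in the frame of jig between 0.082 and 0.092 m or y of rod_white in the frame of jig between 0.024 and 0.034 m or y of rod_white in the frame of jig between -0.034 and -0.024 m or y of rod_white in the frame of jig between -0.092 and -0.082 m)), for 0.2 s.
3. guard closed and plunger pin down in its hole (value of joint each of cover, plunger below 0.004 m), for 0.2 s.
At the end, for the whole second after the job is handed in: Guard closed (within 4 mm), plunger pin down in its hole (within 4 mm), every rod present lying in a groove (axis within 5 mm of the seated place and 0.06 rad of its direction) with its end within 3 mm of the stop, at rest (all of step 3 and x of rod_amber in the frame of jig between -0.0555 and -0.0485 m and z of rod_amber in the frame of jig between 0.021 and 0.031 m and angle between the x axis of each of rod_amber, rod_green, rod_blue, rod_white and the x axis of jig, either way round below 0.06 rad and (y of rod_amber in the frame of jig between 0.082 and 0.092 m or y of rod_amber in the frame of jig between 0.024 and 0.034 m or y of rod_amber in the frame of jig between -0.034 and -0.024 m or y of rod_amber in the frame of jig between -0.092 and -0.082 m) and x of rod_green in the frame of jig between -0.0605 and -0.0535 m and z of rod_green in the frame of jig between 0.021 and 0.031 m and (y of rod_green in the frame of jig between 0.082 and 0.092 m or y of rod_green in the frame of jig between 0.024 and 0.034 m or y of rod_green in the frame of jig between -0.034 and -0.024 m or y of rod_green in the frame of jig between -0.092 and -0.082 m) and x of rod_blue in the frame of jig between -0.0655 and -0.0585 m and z of rod_blue in the frame of jig between 0.021 and 0.031 m and (y of rod_blue in the frame of jig between 0.082 and 0.092 m or y of rod_blue in the frame of jig between 0.024 and 0.034 m or y of rod_blue in the frame of jig between -0.034 and -0.024 m or y of rod_blue in the frame of jig between -0.092 and -0.082 m) and x of rod_white in the frame of jig between -0.0705 and -0.0635 m and z of rod_white in the frame of jig between 0.021 and 0.031 m and (y of rod_white in the frame of jig between 0.082 and 0.092 m or y of rod_white in the frame of jig between 0.024 and 0.034 m or y of rod_white in the frame of jig between -0.034 and -0.024 m or y of rod_white in the frame of jig between -0.092 and -0.082 m) and linear speed of each of rod_amber, rod_green, rod_blue, rod_white below 0.02 m/s); the robot touches nothing.
It fails at once if bottle moved more than 30 mm or tipped (distance of bottle from where it was at the start of the episode above 0.03 m or angle between bottle's own z axis and vertical above 0.5 rad).
It fails at once if beaker moved more than 30 mm or tipped (distance of beaker from where it was at the start of the episode above 0.03 m or angle between beaker's own z axis and vertical above 0.5 rad).
It fails at once if jar moved more than 30 mm or tipped (distance of jar from where it was at the start of the episode above 0.03 m or angle between jar's own z axis and vertical above 0.5 rad).
It fails at once if a glass rod rammed against the end stop with more than 40 N (contact force between any of rod_amber, rod_green, rod_blue, rod_white and stop_bar above 40 N).
Of rod_amber, rod_green, rod_blue, rod_white only 3 to 4 are there at a start; the rules pass over those that are not, and their reading is None.
At some moment in a run one of rod_amber, rod_green, rod_blue, rod_white may be knocked a few centimetres aside while the robot is not near it.
Once in a run the grip may slacken for a moment while it holds something.
It also fails if it takes over 210 s, if anything falls off the work surface, if the arm or the gripper's body presses on something with over 40 N, if the wrist force passes 120 N, or if a joint passes its speed limit or range.

## Working session

There is one attempt and no reset: what is moved stays moved. The work goes in short steps, Python scripts to look and compute and a tool call to move; the robot and the scene stay as the last step left them, time stands still between calls to the robot, and variables do not carry over. Pictures are saved under pics/ and viewed, and the job is handed in when it is done.

Besides the shell and the picture viewer there is one more tool, called after "Emit:" as a command line: name --argument value ..., lists and objects as JSON in quotes. jog_arm: Moves the arm, as the interface text tells. Its arguments: {"type":"object","properties":{"plan":{"type":"array"},"grip":{"type":"number"},"squeeze":{"type":"number"}},"required":["plan"]}

```bash
ls; mkdir -p pics
python3 - <<'E'
from rig import env, vision
import cv2
s=env.observe(); print(s)
for n in("side","top"):
    p,d=vision.get_image(n); cv2.imwrite(f"pics/{n}0.png",p[:,:,::-1]); print(vision.camera_info(n))
    import numpy as np; np.save(f"{n}0.npy",d)
E
```

```text
pics
{'time_s': 0.0, 'q': array([-8.17770161e+01,  2.18415909e+01,  7.43864724e+01, -1.08115159e-03,
        8.38578211e+01, -1.23359127e+01]), 'qvel': array([ 0.04267694,  0.01960743,  0.04133522,  0.0690697 , -0.03875183,
        0.04540017]), 'joint_efforts': array([ 1.49380630e-03, -4.48452687e+01, -2.31277514e+01, -1.59557276e-04,
        4.81887575e-03,  2.05063179e-05]), 'position': array([ 0.19309115, -0.51466738,  0.23069603]), 'tool_rot': array([[ 9.36311024e-01,  3.51171771e-01, -2.32959344e-04],
       [ 3.51171719e-01, -9.36309901e-01,  1.48087056e-03],
       [ 3.01917796e-04, -1.46836416e-03, -9.99998876e-01]]), 'ft_force': array([ 0.05132113, -0.51080557,  0.85743608]), 'wrist_torque': array([ 0.01778847, -0.01357025,  0.03378192]), 'grip_width': 0.08537541022752493}
{'fx': 608.0126526070111, 'fy': 608.0126526070111, 'cx': 323.75871272725607, 'cy': 240.76522588645605, 'rvec': array([ 0.46815158, -2.78438457,  1.03239566]), 'tvec': array([0.51857927, 0.16032858, 1.36900148])}
{'fx': 450.3897907286538, 'fy': 450.3897907286538, 'cx': 313.24901975593724, 'cy': 239.05695215355706, 'rvec': array([ 2.17294796, -2.12218413,  0.19228285]), 'tvec': array([-0.02616689,  0.5795349 ,  1.38549441])}
```

View pics/side0.png

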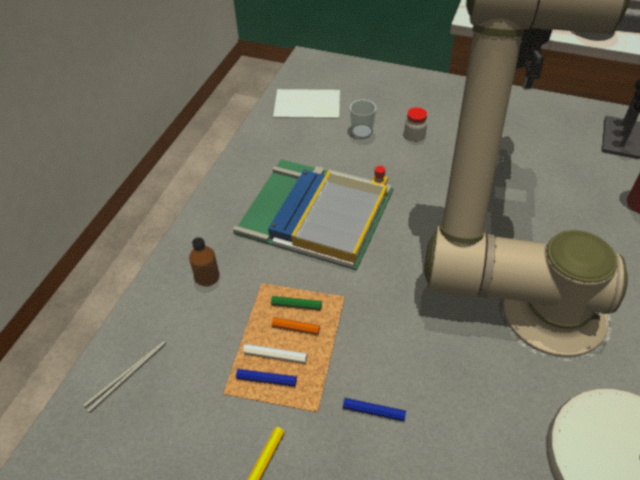

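View pics/top0.png

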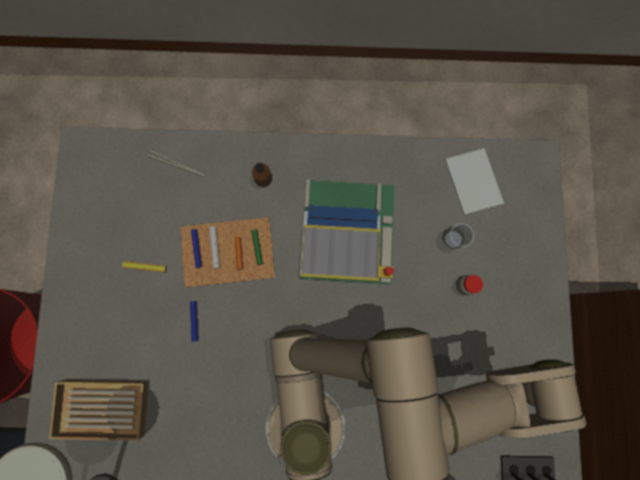

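```bash
cat > h.py <<'E'
import numpy as np, cv2
from rig import env, vision, spotter
def cam(n):
    c=vision.camera_info(n); R,_=cv2.Rodrigues(c["rvec"]); return c,R,c["tvec"]
def cloud(n,d):
    c,R,t=cam(n); v,u=np.mgrid[0:480,0:640]
    P=np.stack([(u-c["cx"])/c["fx"]*d,(v-c["cy"])/c["fy"]*d,d],-1)
    W=(P-t)@R; W[d==0]=np.nan; return W
def ray(n,uv,z):
    c,R,t=cam(n); uv=np.atleast_2d(uv).astype(float)
    r=np.stack([(uv[:,0]-c["cx"])/c["fx"],(uv[:,1]-c["cy"])/c["fy"],np.ones(len(uv))],-1)@R
    o=-R.T@t; return o+r*((z-o[2])/r[:,2])[:,None]
def proj(n,P):
    c,R,t=cam(n); return cv2.projectPoints(np.atleast_2d(P).astype(float),c["rvec"],c["tvec"],np.array([[c["fx"],0,c["cx"]],[0,c["fy"],c["cy"]],[0,0,1]]),None)[0][:,0]
def rodfit(n,mask,z):
    v,u=np.nonzero(mask); 
    W=ray(n,np.stack([u,v],-1),z)[:,:2]
    r=cv2.minAreaRect((W*1000).astype(np.float32)); (cx,cy),(w,h),a=r
    m=W.mean(0); e,V=np.linalg.eigh(np.cov((W-m).T)); ax=V[:,1]
    return np.array([cx,cy])/1000,m,np.degrees(np.arctan2(ax[1],ax[0])),max(w,h),min(w,h)
E
python3 - <<'E'
from h import *
for n in("top","side"):
    p,d=vision.get_image(n); W=cloud(n,d)
    print(n,"bench z",np.nanmedian(W[300:310,100:110] if n=="top" else W[330:340,180:190],axis=(0,1)))
    for q in("rod_amber","rod_green","rod_blue","rod_white"):
        for r in spotter.trace(n,q)[:3]:
            m=r["pixels"]; z=np.nanmedian(W[m][:,2])
            print(q,round(r["score"],2),r["rect"],m.sum(),"zmed",z.round(4),[np.round(x,4) for x in rodfit(n,m,0.023 if n=="top" else 0.016)])
    for q in("knob_grip","bottle","beaker","jar","mat","guard_plate"):
        for r in spotter.trace(n,q)[:1]:
            m=r["pixels"];print(q,round(r["score"],2),r["rect"],np.nanmedian(W[m],axis=0).round(4))
E
```

```text
top bench z [3.60054781e-01 6.44432901e-01 4.83578880e-04]
rod_amber 0.73 [232.1, 237.8, 243.4, 272.1] 188 zmed 0.0223 [array([0.5327, 0.2248]), array([0.5312, 0.225 ]), np.float64(-172.727), np.float64(104.2011), np.float64(19.9702)]
rod_amber 0.45 [384.3, 265.3, 393.8, 274.6] 79 zmed 0.084 [array([ 0.4862, -0.258 ]), array([ 0.4861, -0.2577]), np.float64(114.0758), np.float64(32.4626), np.float64(25.6945)]
rod_green 0.75 [251.3, 232.9, 264.1, 264.9] 239 zmed 0.021 [array([0.5524, 0.167 ]), array([0.5525, 0.1672]), np.float64(-169.0499), np.float64(116.0487), np.float64(21.6632)]
rod_blue 0.77 [190.0, 302.1, 197.5, 341.7] 272 zmed 0.0183 [array([0.3155, 0.3543]), array([0.3155, 0.3543]), np.float64(-173.5513), np.float64(118.3448), np.float64(21.7215)]
rod_blue 0.59 [192.5, 230.6, 206.2, 268.0] 250 zmed 0.0215 [array([0.5435, 0.3628]), array([0.5423, 0.3615]), np.float64(-169.6113), np.float64(122.376), np.float64(23.8401)]
rod_white 0.76 [122.5, 266.0, 166.5, 272.5] 300 zmed 0.0178 [array([0.4806, 0.5194]), array([0.4809, 0.518 ]), np.float64(85.2017), np.float64(141.2965), np.floa
[... 1493 characters left out ...]
, np.float64(25.6871)]
rod_white 0.95 [243.1, 342.2, 307.2, 360.1] 612 zmed 0.0225 [array([0.5525, 0.3093]), array([0.5524, 0.3095]), np.float64(-171.0522), np.float64(138.8248), np.float64(24.3512)]
rod_white 0.67 [246.2, 425.3, 280.1, 479.0] 670 zmed 0.0199 [array([0.4828, 0.5156]), array([0.483 , 0.5156]), np.float64(84.5574), np.float64(112.6632), np.float64(23.5634)]
bottle 0.68 [188.6, 236.3, 221.9, 287.5] [0.7772 0.1767 0.0764]
beaker 0.8 [349.3, 99.5, 373.1, 140.7] [ 0.5959 -0.4498  0.0639]
jar 0.64 [406.4, 107.2, 427.3, 141.2] [ 0.446  -0.4846  0.0545]
mat 0.73 [221.4, 283.5, 343.4, 410.9] [0.5313 0.2794 0.0047]
guard_plate 0.83 [290.4, 164.1, 390.2, 262.7] [ 0.5336 -0.0795  0.0592]
```

Run:
```python
from h import *
a=cv2.imread("pics/top0.png")[170:290,290:405]; cv2.imwrite("pics/c1.png",cv2.resize(a,None,fx=5,fy=5,interpolation=cv2.INTER_CUBIC))
a=cv2.imread("pics/side0.png")[155:275,230:400]; cv2.imwrite("pics/c2.png",cv2.resize(a,None,fx=4.7,fy=4.7,interpolation=cv2.INTER_CUBIC))
a=cv2.imread("pics/side0.png")[280:480,220:420]; cv2.imwrite("pics/c3.png",cv2.resize(a,None,fx=3,fy=3,interpolation=cv2.INTER_CUBIC))
```

```text
(no output)
```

View pics/c1.png

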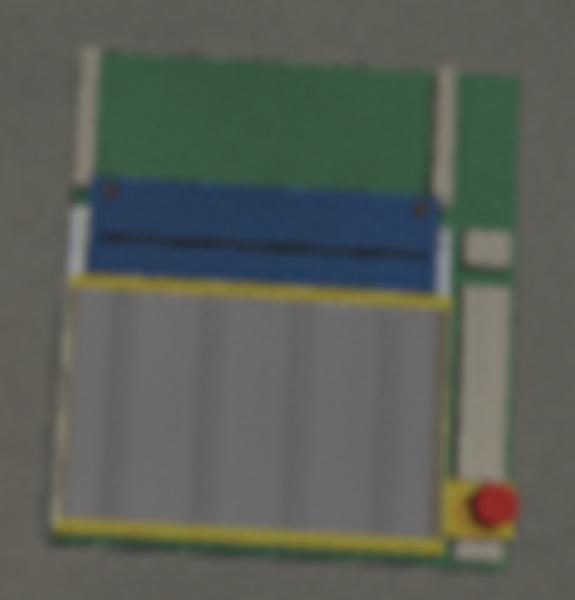

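View pics/c2.png

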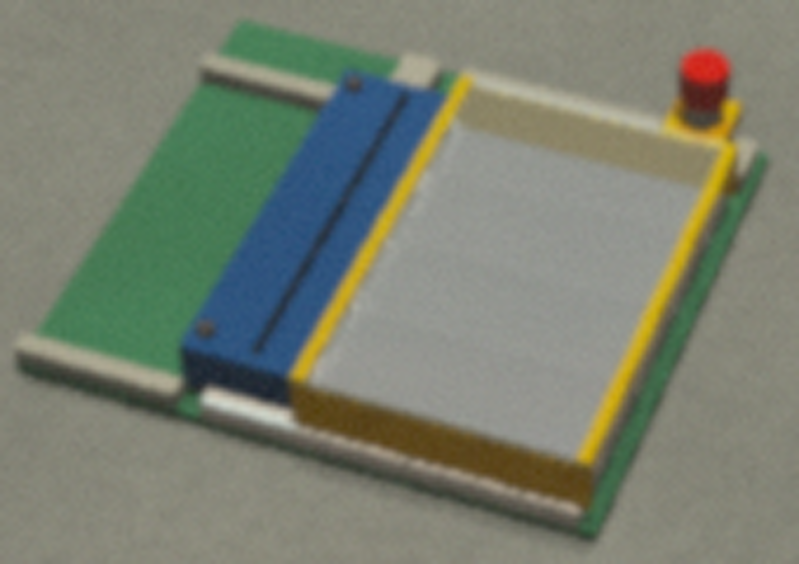

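View pics/c3.png

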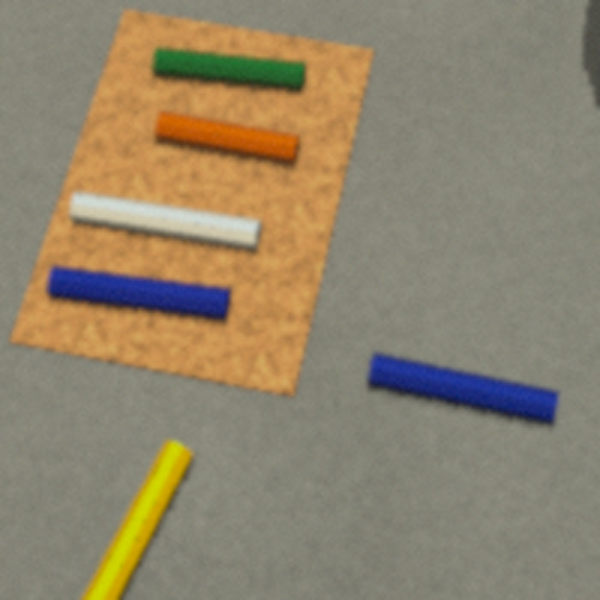

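Run:
```python
from h import *
from scipy.optimize import least_squares
T=[((-215,121,58),(55,520)),((-52,121,58),(73,277)),((-52,-121,58),(450,301)),((-215,-121,58),(445,545)),
((110,-170,9),(520,75)),((-220,-170,9),(507,570)),((-220,124,9),(52,545)),((-185,-149,84),(493,503)),((-50,0,49),None)]
S=[((-215,121,58),(583,462)),((-215,-121,58),(735,145)),((-52,-121,58),(467,77)),((-52,121,58),(297,380)),
((110,-170,9),(240,22)),((-220,-170,9),(765,155)),((-220,124,9),(595,530)),((-185,-149,84),(705,62))]
def sel(L,s,o): 
    L=[l for l in L if l[1]]; return np.array([l[0] for l in L])/1e3,(np.array([l[1] for l in L])+.5)/s-.5+np.array(o)
TP,Tu=sel(T,5,(290,170)); SP,Su=sel(S,4.7,(230,155))
def w(p,P):
    c,s=np.cos(p[2]),np.sin(p[2]); return P@np.array([[c,s,0],[-s,c,0],[0,0,1]])+[p[0],p[1],0]
def f(p,which):
    r=[]
    if "t" in which: r.append((proj("top",w(p,TP))-Tu)/450)
    if "s" in which: r.append((proj("side",w(p,SP))-Su)/608)
    return np.concatenate(r).ravel()*1500
for k in("t","s","ts"):
    o=least_squares(f,[.66,-.1,-.06],args=(k,),loss="soft_l1",f_scale=2); print(k,o.x.round(4)); 
    print(f(o.x,k).reshape(-1,2).round(1).tolist())
```

```text
t [ 0.6726 -0.1039 -0.0329]
[[0.5, 7.0], [-1.3, -2.3], [1.0, -3.6], [-1.1, 5.0], [-0.1, 0.0], [-0.4, -0.2], [-0.6, -0.7], [2.9, 0.2]]
s [ 0.6731 -0.1029 -0.0346]
[[3.7, 1.1], [1.7, 0.1], [-3.5, -1.2], [-4.4, -1.3], [-0.5, -1.5], [1.3, -0.9], [0.2, 1.4], [-0.4, 1.2]]
ts [ 0.6729 -0.1036 -0.0338]
[[0.0, 6.6], [-1.7, -2.7], [0.7, -3.7], [-1.6, 4.8], [-0.3, -0.1], [-0.9, -0.4], [-1.1, -1.1], [2.4, 0.0], [4.3, 0.4], [2.0, -0.5], [-3.1, -1.7], [-3.8, -1.8], [-0.3, -1.8], [1.6, -1.5], [0.8, 0.7], [-0.1, 0.6]]
```

```bash
cat >> h.py <<'E'
J=np.array([0.6729,-0.1036]); JA=-0.0338
def jig(x,y,z=0):  # mm -> world m
    c,s=np.cos(JA),np.sin(JA); x,y=x/1e3,y/1e3
    return np.array([J[0]+c*x-s*y,J[1]+s*x+c*y,z/1e3])
def tojig(P):
    c,s=np.cos(JA),np.sin(JA); d=np.asarray(P)[:2]-J; return np.array([c*d[0]+s*d[1],-s*d[0]+c*d[1]])*1e3
from scipy.spatial.transform import Rotation as Ro
def goal(P,yaw_y):
    """yaw_y: world angle (deg) of tool y, tool pointing down"""
    s=env.observe(); R=s["tool_rot"]; a=np.radians(yaw_y)
    y=np.array([np.cos(a),np.sin(a),0]); z=np.array([0,0,-1.]); G=np.stack([np.cross(y,z),y,z],-1)
    rv=Ro.from_matrix(R.T@G).as_rotvec()/0.15
    d=np.asarray(P)-s["position"]
    print("turn units",rv.round(2),"| shift units after turn",(G.T@d/0.04).round(2),"| before turn",(R.T@d/.04).round(2))
def st():
    s=env.observe(); print("t",s["time_s"],"pos",s["position"].round(4),"jig",tojig(s["position"]).round(1),"F",s["ft_force"].round(1),"w",round(s["grip_width"],4),"q",s["q"].round(0)," yawy",np.degrees(np.arctan2(s["tool_rot"][1,1],s["tool_rot"][0,1])).round(2))
E
python3 - <<'E'
from h import *
k=jig(-185,-149,53); print(k, [proj("top",jig(-130,y,21)) for y in(87,-87)])
goal(k+[0,0,.1],np.degrees(JA))
E
```

```text
[ 0.48297042 -0.24626309  0.053     ] [array([[312.78328762, 250.73477186]]), array([[366.60009948, 253.8658327 ]])]
turn units [-0.   -0.   -7.85] | shift units after turn [6.96 7.02 1.96] | before turn [ 9.14 -3.74  1.96]
```

Emit:
jog_arm --plan '[[[0,0,0,0,0,-0.9],[0,0,0,0,0,-0.9],[0,0,0,0,0,-0.9],[0,0,0,0,0,-0.9],[0,0,0,0,0,-0.9],[0,0,0,0,0,-0.9],[0,0,0,0,0,-0.9],[0,0,0,0,0,-0.9],[0,0,0,0,0,-0.65],[0,0,0,0,0,0]]]' --grip 1 --squeeze 60

```text
time_s: 2.2
position: [0.1931, -0.515, 0.2313]
tool_rot: [[0.034, 0.999, -0.0], [0.999, -0.034, 0.0], [0.0, -0.0, -1.0]]
ft_force: [-0.3, -0.2, -0.1]
grip_width: 0.0854
```

Emit:
jog_arm --plan '[[[0.5,0.5,0,0,0,0],[0.8,0.8,0.2,0,0,0],[0.9,0.9,0.25,0,0,0],[0.9,0.9,0.25,0,0,0],[0.9,0.9,0.25,0,0,0],[0.9,0.9,0.25,0,0,0],[0.9,0.9,0.25,0,0,0],[0.7,0.7,0.25,0,0,0],[0.4,0.45,0.25,0,0,0],[0,0,0,0,0,0]]]'

```text
time_s: 3.2
position: [0.475, -0.2527, 0.1539]
tool_rot: [[0.034, 0.999, -0.001], [0.999, -0.034, 0.002], [0.002, -0.001, -1.0]]
ft_force: [0.0, 0.3, 0.4]
grip_width: 0.0853
```

Run:
```python
from h import *
st(); goal(jig(-185,-149,53),np.degrees(JA))
```

```text
t 3.2 pos [ 0.475  -0.2527  0.1539] jig [-192.8 -155.7] F [0.  0.3 0.4] w 0.0853 q [-41.  25.  83.   0.  72. -39.]  yawy -1.92
turn units [-0.01 -0.01  0.  ] | shift units after turn [0.17 0.19 2.52] | before turn [0.16 0.2  2.52]
```

Emit:
jog_arm --plan '[[[0.17,0.2,0.3,0,0,0],[0,0,0.5,0,0,0],[0,0,0.5,0,0,0],[0,0,0.5,0,0,0],[0,0,0.4,0,0,0],[0,0,0.25,0,0,0],[0,0,0.06,0,0,0],[0,0,0,0,0,0]]]'

```text
time_s: 4.0
position: [0.4819, -0.2489, 0.0548]
tool_rot: [[0.036, 0.999, 0.0], [0.999, -0.036, -0.0], [-0.0, 0.0, -1.0]]
ft_force: [1.1, 1.3, -0.5]
grip_width: 0.0857
```

Run:
```python
from h import *
st(); goal(jig(-185,-149,53),np.degrees(JA))
p,d=vision.get_image("side"); cv2.imwrite("pics/s1.png",cv2.resize(p[120:240,300:460,::-1],None,fx=5,fy=5,interpolation=cv2.INTER_CUBIC))
```

```text
t 4.0 pos [ 0.4819 -0.2489  0.0548] jig [-186.  -151.6] F [ 1.1  1.3 -0.5] w 0.0857 q [-40.  32.  90.  -0.  58. -38.]  yawy -2.03
turn units [ 0.    0.   -0.01] | shift units after turn [0.07 0.02 0.05] | before turn [0.07 0.02 0.05]
```

View pics/s1.png

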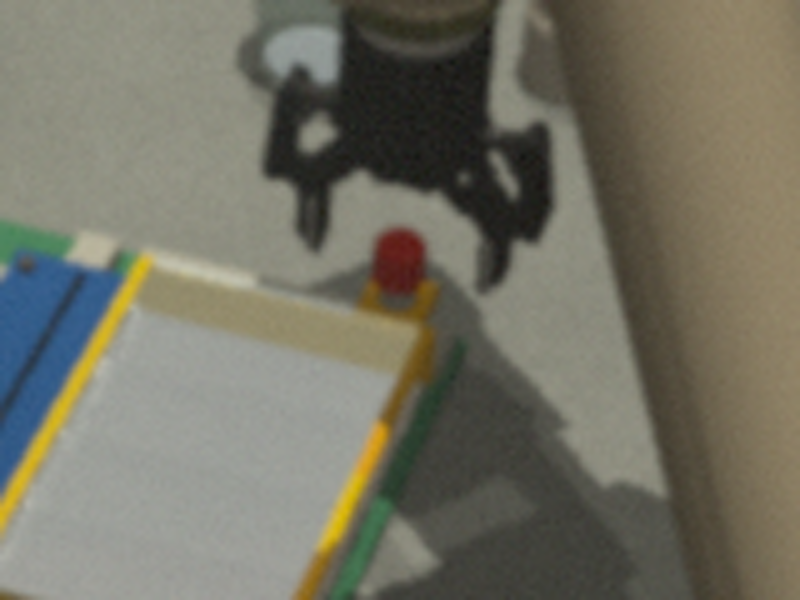

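Knob (crop 400,260) sits between the two open fingers (315,220 and 490,270). Close on it.

Emit:
jog_arm --plan '[[[0.05,0,0.04,0,0,0],[0,0,0,0,0,0],[0,0,0,0,0,0],[0,0,0,0,0,0],[0,0,0,0,0,0],[0,0,0,0,0,0],[0,0,0,0,0,0],[0,0,0,0,0,0]]]' --grip -1 --squeeze 60

```text
time_s: 4.85
position: [0.4823, -0.2466, 0.0535]
tool_rot: [[0.034, 0.999, 0.001], [0.999, -0.034, -0.0], [-0.0, 0.001, -1.0]]
ft_force: [1.3, 1.7, 6.2]
grip_width: 0.0268
```

Emit:
jog_arm --plan '[[[0,0,-0.1,0,0,0],[0,0,-0.1,0,0,0],[0,0,-0.1,0,0,0],[0,0,-0.06,0,0,0],[0,0,0,0,0,0],[0,0,0,0,0,0]]]'

```text
time_s: 5.45
position: [0.4821, -0.2465, 0.0674]
tool_rot: [[0.035, 0.999, 0.0], [0.999, -0.035, 0.0], [0.0, 0.0, -1.0]]
ft_force: [5.4, -0.5, -8.2]
grip_width: 0.0267
```

Emit:
jog_arm --plan '[[[0,0.1,0,0,0,0],[0,0.3,0,0,0,0],[0,0.4,0,0,0,0],[0,0.4,0,0,0,0],[0,0.4,0,0,0,0],[0,0.4,0,0,0,0],[0,0.4,0,0,0,0],[0,0.4,0,0,0,0],[0,0.4,0,0,0,0],[0,0.2,0,0,0,0]]]'

```text
time_s: 6.45
position: [0.6178, -0.2513, 0.0664]
tool_rot: [[0.034, 0.999, -0.003], [0.999, -0.034, 0.001], [0.0, -0.003, -1.0]]
ft_force: [-2.5, -2.3, -8.4]
grip_width: 0.0263
```

Run:
```python
from h import *
st(); goal(jig(-30,-149,67),np.degrees(JA))
```

```text
t 6.45 pos [ 0.6178 -0.2513  0.0664] jig [ -50.1 -149.4] F [-2.5 -2.3 -8.4] w 0.0263 q [-32.  42.  67.  -0.  72. -30.]  yawy -1.97
turn units [-0.02 -0.   -0.  ] | shift units after turn [ 0.01  0.5  -0.01] | before turn [ 0.01  0.5  -0.02]
```

Emit:
jog_arm --plan '[[[0,0.2,0,0,0,0],[0,0.2,0,0,0,0],[0,0.08,0,0,0,0],[0,0,0,0,0,0],[0,0,0,0,0,0]]]'

```text
time_s: 6.95
position: [0.6372, -0.252, 0.0676]
tool_rot: [[0.035, 0.999, 0.0], [0.999, -0.035, -0.0], [-0.0, 0.0, -1.0]]
ft_force: [-0.8, -2.7, -8.0]
grip_width: 0.0264
```

Run:
```python
from h import *
st()
```

```text
t 6.95 pos [ 0.6372 -0.252   0.0676] jig [ -30.7 -149.5] F [-0.8 -2.7 -8. ] w 0.0264 q [-31.  43.  63.   0.  74. -29.]  yawy -1.98
```

Emit:
jog_arm --plan '[[[0,0.03,0,0,0,0],[0,0,0,0,0,0],[0,0,0.1,0,0,0],[0,0,0.1,0,0,0],[0,0,0.1,0,0,0],[0,0,0.06,0,0,0],[0,0,0,0,0,0],[0,0,0,0,0,0]]]'

```text
time_s: 7.75
position: [0.6372, -0.252, 0.0537]
tool_rot: [[0.035, 0.999, -0.002], [0.999, -0.035, 0.0], [0.0, -0.002, -1.0]]
ft_force: [-7.1, -2.0, -3.3]
grip_width: 0.0266
```

Emit:
jog_arm --plan '[[[0,0,0,0,0,0],[0,0,0,0,0,0],[0,0,0,0,0,0],[0,0,0,0,0,0],[0,0,-0.3,0,0,0],[0,0,-0.8,0,0,0],[0,0,-0.9,0,0,0],[0,0,-0.9,0,0,0],[0,0,-0.9,0,0,0],[0,0,-0.5,0,0,0]]]' --grip 1

```text
time_s: 8.75
position: [0.6388, -0.252, 0.23]
tool_rot: [[0.034, 0.999, 0.005], [0.999, -0.034, -0.003], [-0.003, 0.005, -1.0]]
ft_force: [0.0, 0.6, -0.8]
grip_width: 0.0853
```

Run:
```python
from h import *
st()
```

```text
t 8.75 pos [ 0.6388 -0.252   0.23  ] jig [ -29.  -149.5] F [ 0.   0.6 -0.8] w 0.0853 q [-31.  36.  49.   0.  94. -29.]  yawy -1.97
```

Run:
```python
from h import *
for n in("top","side"):
    p,d=vision.get_image(n); np.save(f"{n}1.npy",d)
    q=p[:,:,::-1].copy()
    sc=5
    x0,y0,x1,y1=(290,170,405,290) if n=="top" else (230,155,400,275)
    sc=5 if n=="top" else 4.7
    a=cv2.resize(q[y0:y1,x0:x1],None,fx=sc,fy=sc,interpolation=cv2.INTER_CUBIC)
    for y in(87,29,-29,-87):
        L=proj(n,[jig(-210,y,21),jig(-60,y,21)]); L=(L-[x0,y0]+.5)*sc-.5
        cv2.line(a,*[tuple(int(v) for v in l) for l in L],(0,0,255),1)
    cv2.imwrite(f"pics/{n}1.png",a)
```

```text
(no output)
```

View pics/top1.png

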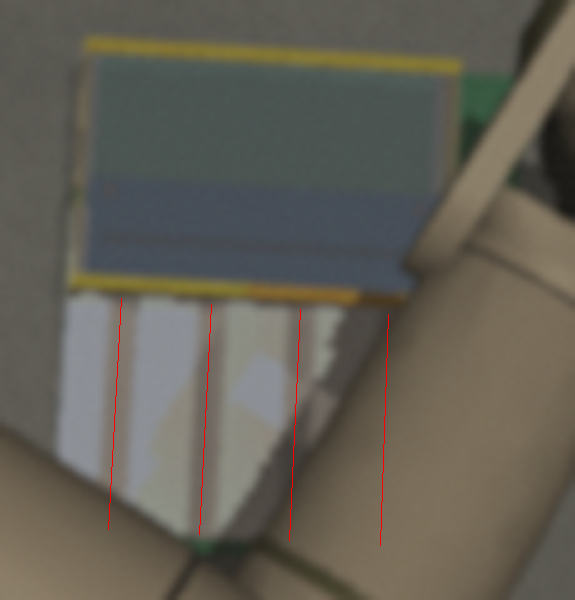

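View pics/side1.png

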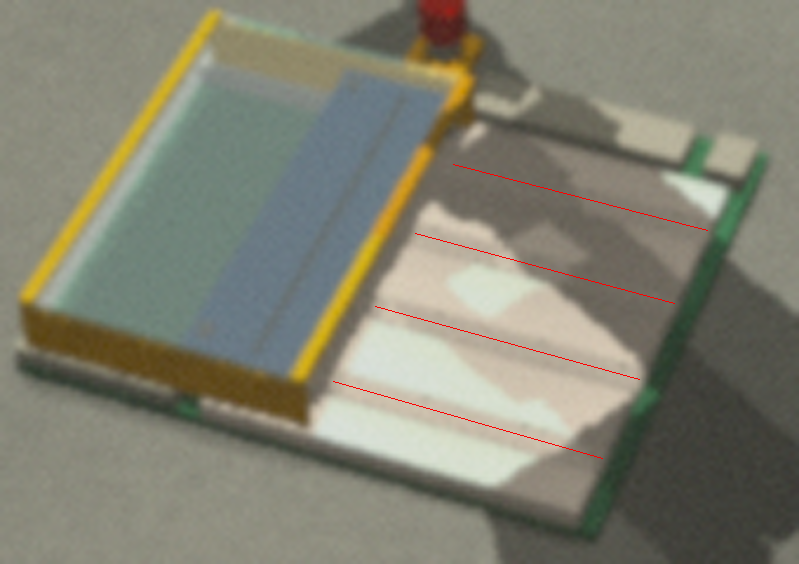

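```bash
cat >> h.py <<'E'
LEN=dict(rod_amber=105,rod_green=115,rod_blue=125,rod_white=135)
def look(names=("rod_green","rod_amber","rod_white","rod_blue"),cams=("top","side"),zmin=.019,zmax=.03,show=None):
    for n in cams:
        p,d=vision.get_image(n); W=cloud(n,d)
        if show: cv2.imwrite(f"pics/{show}_{n}.png",p[:,:,::-1])
        for q in names:
            for r in spotter.trace(n,q)[:2]:
                m=cv2.dilate(r["pixels"].astype(np.uint8),np.ones((3,3)))>0
                P=W[m]; P=P[(P[:,2]>zmin)&(P[:,2]<zmax)]
                if len(P)<60: print(n,q,round(r["score"],2),"few",len(P)); continue
                mn=np.median(P[:,:2],0); P=P[np.hypot(*(P[:,:2]-mn).T)<.08]
                (cx,cy),(w,h),_=cv2.minAreaRect((P[:,:2]*1000).astype(np.float32))
                e,V=np.linalg.eigh(np.cov((P[:,:2]-P[:,:2].mean(0)).T)); a=V[:,1]*np.sign(V[0,1])
                print(n,q,round(r["score"],2),"mean",P[:,:2].mean(0).round(4),"box",round(cx/1e3,4),round(cy/1e3,4),"ang",np.degrees(np.arctan2(a[1],a[0])).round(1),"LxW",round(max(w,h)),round(min(w,h)),"z",np.median(P[:,2]).round(4))
E
python3 - <<'E'
from h import *
look(show="l1")
E
```

```text
top rod_green 0.71 mean [0.5539 0.1677] box 0.553 0.1675 ang 12.1 LxW 113 20 z 0.0226
top rod_green 0.31 mean [ 0.6239 -0.0274] box 0.6216 -0.035 ang 78.2 LxW 130 37 z 0.0214
top rod_amber 0.79 mean [0.5329 0.2258] box 0.533 0.2256 ang 6.7 LxW 105 20 z 0.0227
top rod_white 0.86 mean [0.5498 0.304 ] box 0.5494 0.3044 ang 8.8 LxW 135 19 z 0.0228
top rod_white 0.77 mean [0.4811 0.5202] box 0.4814 0.5249 ang 84.8 LxW 130 19 z 0.0214
top rod_blue 0.75 few 19
top rod_blue 0.73 mean [0.5436 0.3625] box 0.5454 0.3627 ang 10.8 LxW 125 19 z 0.0222
side rod_green 0.77 mean [0.5551 0.174 ] box 0.5558 0.174 ang 11.9 LxW 115 25 z 0.0233
side rod_amber 0.68 mean [0.5355 0.2323] box 0.5351 0.2321 ang 7.3 LxW 106 24 z 0.0234
side rod_amber 0.33 mean [0.5644 0.3197] box 0.5564 0.2937 ang -64.0 LxW 142 134 z 0.0224
side rod_white 0.89 mean [0.5516 0.311 ] box 0.5522 0.3104 ang 8.7 LxW 136 22 z 0.0234
side rod_white 0.82 mean [0.4834 0.5191] box 0.4833 0.5178 ang 84.6 LxW 110 19 z 0.0215
side rod_blue 0.83 mean [0.5465 0.369 ] box 0.5469 0.3682 ang 10.8 LxW 126 22 z 0.0235
side rod_blue 0.55 mean [0.3151 0.362 ] box 0.3167 0.3624 ang 6.3 LxW 125 19 z 0.0215
```

View pics/l1_side.png

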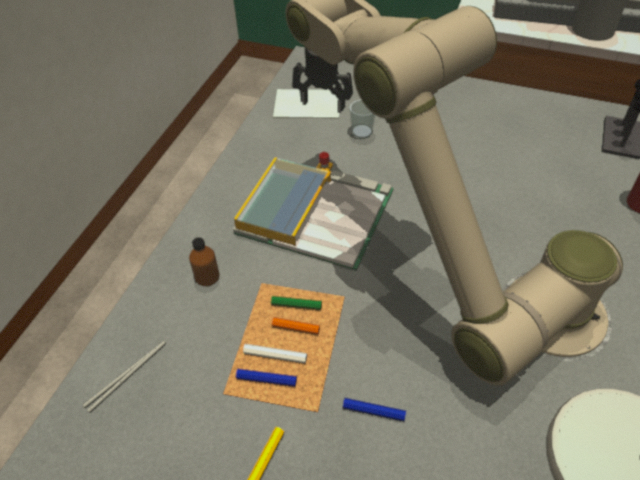

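Emit:
jog_arm --plan '[[[0,0,0,0,0,-0.95],[0,0,0,0,0,-0.95],[0,0,0,0,0,-0.95],[0,0,0,0,0,-0.95],[0,0,0,0,0,-0.95],[0,0,0,0,0,-0.95],[0,0,0,0,0,-0.95],[0,0,0,0,0,-0.95],[0,0,0,0,0,-0.95],[0,0,0,0,0,-0.95]]]' --grip 0.18

```text
time_s: 10.35
position: [0.6383, -0.2519, 0.2249]
tool_rot: [[-0.985, 0.174, -0.0], [0.174, 0.985, 0.0], [0.0, 0.0, -1.0]]
ft_force: [-0.0, -0.6, 0.6]
grip_width: 0.0504
```

Emit:
jog_arm --plan '[[[0,0,0,0,0,-0.95],[0,0,0,0,0,-0.95],[0,0,0,0,0,-0.7],[0,0,0,0,0,0]]]'

```text
time_s: 10.75
position: [0.6383, -0.2519, 0.225]
tool_rot: [[-0.978, -0.209, -0.0], [-0.209, 0.978, 0.0], [0.0, 0.0, -1.0]]
ft_force: [-0.7, -0.6, 0.5]
grip_width: 0.0505
```

Run:
```python
from h import *
st(); goal([.5543,.170,.1095],102)
```

```text
t 10.75 pos [ 0.6383 -0.2519  0.225 ] jig [ -29.6 -149.4] F [-0.7 -0.6  0.5] w 0.0505 q [ -31.   36.   50.   -0.   94. -133.]  yawy 102.06
turn units [ 0.   -0.    0.01] | shift units after turn [-0.14 10.75  2.89] | before turn [-0.15 10.75  2.89]
```

Emit:
jog_arm --plan '[[[0,0.5,0,0,0,0],[0,0.9,0,0,0,0],[0,1,0,0,0,0],[0,1,0,0,0,0],[0,1,0,0,0,0],[0,1,0,0,0,0],[0,1,0,0,0,0],[0,1,0,0,0,0],[0,1,0,0,0,0],[0,1,0,0,0,0]]]'

```text
time_s: 11.75
position: [0.5595, 0.1174, 0.2253]
tool_rot: [[-0.979, -0.205, 0.0], [-0.205, 0.979, 0.0], [-0.0, 0.0, -1.0]]
ft_force: [-0.3, -0.5, 0.0]
grip_width: 0.0507
```

Emit:
jog_arm --plan '[[[-0.14,0.9,0.5,0,0,0],[0,0.45,0.8,0,0,0],[0,0,0.8,0,0,0],[0,0,0.7,0,0,0],[0,0,0,0,0,0],[0,0,0,0,0,0]]]'

```text
time_s: 12.35
position: [0.5547, 0.1698, 0.1139]
tool_rot: [[-0.978, -0.206, 0.0], [-0.206, 0.978, 0.0], [-0.0, -0.0, -1.0]]
ft_force: [-0.1, 0.3, 0.4]
grip_width: 0.0505
```

Run:
```python
from h import *
st(); goal([.5543,.170,.0095],102)
p,d=vision.get_image("side"); cv2.imwrite("pics/s2.png",cv2.resize(p[250:400,220:380,::-1],None,fx=4,fy=4,interpolation=cv2.INTER_CUBIC))
```

```text
t 12.35 pos [0.5547 0.1698 0.1139] jig [-127.4  269.3] F [-0.1  0.3  0.4] w 0.0505 q [  5.  31.  80.   0.  69. -97.]  yawy 101.91
turn units [-0.    0.   -0.01] | shift units after turn [0.01 0.01 2.61] | before turn [0.01 0.01 2.61]
```

View pics/s2.png

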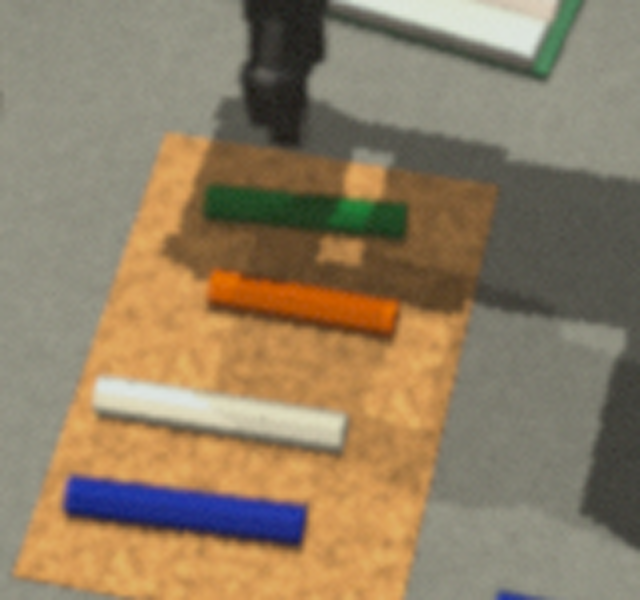

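The gripper hangs above the green rod (crop 305,210), rods all in place. Descend.

Emit:
jog_arm --plan '[[[0,0,0.6,0,0,0],[0,0,0.6,0,0,0],[0,0,0.6,0,0,0],[0,0,0.4,0,0,0],[0,0,0.25,0,0,0],[0,0,0.13,0,0,0],[0,0,0,0,0,0],[0,0,0,0,0,0]]]'

```text
time_s: 13.2
position: [0.5549, 0.1699, 0.011]
tool_rot: [[-0.978, -0.208, 0.002], [-0.208, 0.978, 0.0], [-0.002, -0.0, -1.0]]
ft_force: [0.3, -0.7, 0.0]
grip_width: 0.0504
```

Emit:
jog_arm --plan '[[[0,0,0,0,0,0],[0,0,0,0,0,0],[0,0,0,0,0,0],[0,0,0,0,0,0],[0,0,0,0,0,0],[0,0,0,0,0,0]]]' --grip -1 --squeeze 40

```text
time_s: 13.8
position: [0.5546, 0.1699, 0.0107]
tool_rot: [[-0.978, -0.208, 0.001], [-0.208, 0.978, 0.0], [-0.001, -0.0, -1.0]]
ft_force: [-1.0, -0.9, 6.4]
grip_width: 0.0185
```

Run:
```python
from h import *
st()
```

```text
t 13.8 pos [0.5546 0.1699 0.0107] jig [-127.4  269.3] F [-1.  -0.9  6.4] w 0.0185 q [  5.  39.  86.  -0.  56. -97.]  yawy 102.01
```

Emit:
jog_arm --plan '[[[0,0,-0.2,0,0,0],[0,0,-0.5,0,0,0],[0,0,-0.7,0,0,0],[0,0,-0.7,0,0,0.5],[0,0,-0.4,0,0,0.6],[0,0,0,0,0,0.52],[0,0,0,0,0,0]]]'

```text
time_s: 14.5
position: [0.5543, 0.1699, 0.1107]
tool_rot: [[-0.999, 0.034, 0.001], [0.034, 0.999, 0.0], [-0.001, 0.0, -1.0]]
ft_force: [-0.4, -0.2, -1.3]
grip_width: 0.0187
```

Run:
```python
from h import *
st(); goal(jig(-133,-87,65),90+np.degrees(JA))
```

```text
t 14.5 pos [0.5543 0.1699 0.1107] jig [-127.8  269.3] F [-0.4 -0.2 -1.3] w 0.0187 q [  5.  31.  80.   0.  69. -83.]  yawy 88.06
turn units [ 0.    0.01 -0.  ] | shift units after turn [ 0.13 -8.91  1.14] | before turn [ 0.13 -8.91  1.14]
```

Emit:
jog_arm --plan '[[[0.13,-0.5,0,0,0,0],[0,-0.8,0,0,0,0],[0,-1,0,0,0,0],[0,-1,0,0,0,0],[0,-1,0,0,0,0],[0,-1,0,0,0,0],[0,-1,0,0,0,0],[0,-1,0,0,0,0],[0,-1,0,0,0,0],[0,-0.6,0,0,0,0]]]'

```text
time_s: 15.5
position: [0.5367, -0.1884, 0.1095]
tool_rot: [[-0.999, 0.033, -0.001], [0.033, 0.999, 0.0], [0.001, 0.0, -1.0]]
ft_force: [-0.6, 0.2, -0.6]
grip_width: 0.0187
```

Emit:
jog_arm --plan '[[[0,0,0.6,0,0,0],[0,0,0.5,0,0,0],[0,0,0,0,0,0],[0,0,0,0,0,0]]]'

```text
time_s: 15.9
position: [0.5373, -0.1857, 0.0661]
tool_rot: [[-0.999, 0.032, -0.001], [0.032, 0.999, 0.0], [0.001, 0.0, -1.0]]
ft_force: [0.2, 0.4, 0.2]
grip_width: 0.0186
```

Run:
```python
from h import *
st(); goal(jig(-133,-87,24.5),90+np.degrees(JA))
p,d=vision.get_image("side"); cv2.imwrite("pics/s3.png",cv2.resize(p[140:275,230:400,::-1],None,fx=4,fy=4,interpolation=cv2.INTER_CUBIC))
```

```text
t 15.9 pos [ 0.5373 -0.1857  0.0661] jig [-132.8  -86.6] F [0.2 0.4 0.2] w 0.0186 q [ -31.   33.   85.    0.   62. -119.]  yawy 88.17
turn units [ 0.   -0.    0.01] | shift units after turn [ 0.01 -0.01  1.04] | before turn [ 0.   -0.01  1.04]
```

View pics/s3.png

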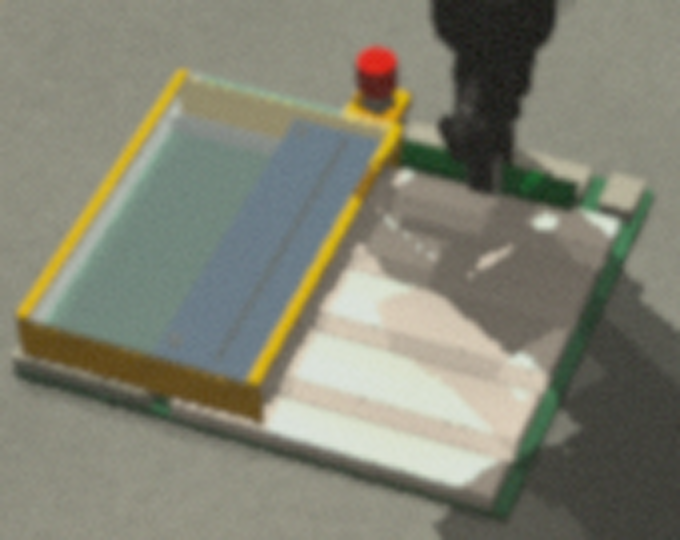

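The rod is held level over the right-hand groove (crop 400–575, 150–195). Lower.

Emit:
jog_arm --plan '[[[0,0,0.4,0,0,0],[0,0,0.4,0,0,0],[0,0,0.18,0,0,0],[0,0,0,0,0,0],[0,0,0.04,0,0,0],[0,0,0,0,0,0]]]'

```text
time_s: 16.55
position: [0.5376, -0.1859, 0.0259]
tool_rot: [[-0.999, 0.033, 0.001], [0.033, 0.999, -0.001], [-0.001, -0.001, -1.0]]
ft_force: [0.3, 0.2, 0.6]
grip_width: 0.0185
```

Run:
```python
from h import *
st()
```

```text
t 16.55 pos [ 0.5376 -0.1859  0.0259] jig [-132.4  -86.9] F [0.3 0.2 0.6] w 0.0185 q [ -31.   36.   87.    0.   57. -119.]  yawy 88.1
```

Emit:
jog_arm --plan '[[[0,0,0.03,0,0,0],[0,0,0.02,0,0,0],[0,0,0,0,0,0],[0,0,0,0,0,0]]]'

```text
time_s: 16.95
position: [0.5375, -0.1857, 0.0238]
tool_rot: [[-0.999, 0.033, 0.001], [0.033, 0.999, -0.0], [-0.001, -0.0, -1.0]]
ft_force: [-0.3, 0.5, 4.5]
grip_width: 0.0187
```

Emit:
jog_arm --plan '[[[0,0,0,0,0,0],[0,0,0,0,0,0],[0,0,0,0,0,0],[0,0,-0.3,0,0,0],[0,0,-0.6,0,0,0],[0,0,-0.3,0,0,0],[0.5,0,0,0,0,0],[0.8,0,0,0,0,0],[0.65,0,0,0,0,0],[0,0,0,0,0,0]]]' --grip 0.06

```text
time_s: 17.95
position: [0.4569, -0.1826, 0.0716]
tool_rot: [[-0.999, 0.034, -0.002], [0.034, 0.999, 0.001], [0.002, 0.001, -1.0]]
ft_force: [0.6, -0.3, 0.2]
grip_width: 0.0454
```

Emit:
jog_arm --plan '[[[0,0,0,0,0,0],[0,0,0,0,0,0],[0,0,0,0,0,0],[0,0,0,0,0,0]]]' --grip -1

```text
time_s: 18.35
position: [0.4598, -0.1832, 0.071]
tool_rot: [[-0.999, 0.033, 0.0], [0.033, 0.999, -0.0], [-0.0, -0.0, -1.0]]
ft_force: [0.4, -1.0, 0.0]
grip_width: -0.0001
```

Run:
```python
from h import *
st(); goal(jig(-210,-87,25),90+np.degrees(JA))
p,d=vision.get_image("side"); cv2.imwrite("pics/s4.png",cv2.resize(p[140:275,230:400,::-1],None,fx=4,fy=4,interpolation=cv2.INTER_CUBIC))
```

```text
t 18.35 pos [ 0.4598 -0.1832  0.071 ] jig [-210.3  -86.7] F [ 0.4 -1.   0. ] w -0.0001 q [ -35.   27.   96.    0.   56. -124.]  yawy 88.12
turn units [-0.    0.    0.01] | shift units after turn [-0.01 -0.01  1.15] | before turn [-0.01 -0.01  1.15]
```

View pics/s4.png

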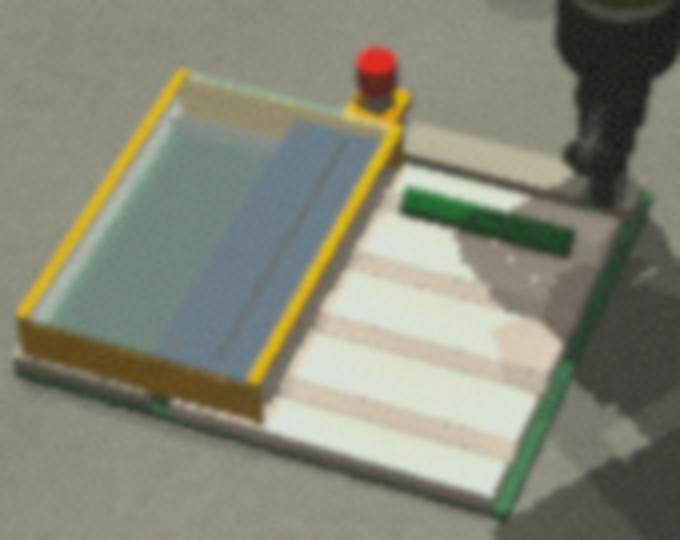

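Green is seated in groove 3 (crop 405–575, 190–255). Now push it from behind with shut fingers.

Emit:
jog_arm --plan '[[[0,0,0.4,0,0,0],[0,0,0.4,0,0,0],[0,0,0.3,0,0,0],[0,0,0.09,0,0,0],[0,0,0,0,0,0],[-0.1,0,0,0,0,0],[-0.15,0,0,0,0,0],[-0.15,0,0,0,0,0],[-0.15,0,0,0,0,0],[-0.15,0,0,0,0,0]]]'

```text
time_s: 19.4
position: [0.4879, -0.1842, 0.0237]
tool_rot: [[-0.999, 0.033, 0.0], [0.033, 0.999, -0.0], [-0.0, -0.0, -1.0]]
ft_force: [-1.3, 0.1, 1.5]
grip_width: -0.0006
```

Emit:
jog_arm --plan '[[[-0.15,0,0,0,0,0],[-0.15,0,0,0,0,0],[-0.15,0,0,0,0,0],[-0.15,0,0,0,0,0],[-0.15,0,0,0,0,0],[-0.15,0,0,0,0,0],[-0.15,0,0,0,0,0],[-0.08,0,0,0,0,0],[0,0,0,0,0,0]]]'

```text
time_s: 20.3
position: [0.5329, -0.1856, 0.0235]
tool_rot: [[-0.999, 0.033, 0.0], [0.033, 0.999, -0.0], [-0.0, -0.0, -1.0]]
ft_force: [-0.9, -0.8, -0.3]
grip_width: 0.0
```

Run:
```python
from h import *
st(); goal(jig(-126,-87,23.5),90+np.degrees(JA))
```

```text
t 20.3 pos [ 0.5329 -0.1856  0.0235] jig [-137.1  -86.7] F [-0.9 -0.8 -0.3] w 0.0 q [ -31.   36.   88.    0.   56. -119.]  yawy 88.1
turn units [-0.  0.  0.] | shift units after turn [-0.28 -0.01 -0.  ] | before turn [-0.28 -0.01 -0.  ]
```

Emit:
jog_arm --plan '[[[-0.05,0,0,0,0,0],[-0.05,0,0,0,0,0],[-0.05,0,0,0,0,0],[-0.05,0,0,0,0,0],[0,0,0,0,0,0],[0,0,0,0,0,0]]]'

```text
time_s: 20.9
position: [0.5405, -0.1859, 0.0235]
tool_rot: [[-0.999, 0.033, 0.0], [0.033, 0.999, -0.0], [-0.0, -0.0, -1.0]]
ft_force: [0.5, 0.1, 0.1]
grip_width: -0.0003
```

Emit:
jog_arm --plan '[[[-0.03,0,0,0,0,0],[0,0,0,0,0,0],[0,0,0,0,0,0]]]'

```text
time_s: 21.2
position: [0.5417, -0.1859, 0.0236]
tool_rot: [[-0.999, 0.033, 0.0], [0.033, 0.999, -0.0], [-0.0, -0.0, -1.0]]
ft_force: [-0.2, -0.5, 0.5]
grip_width: 0.0002
```

Emit:
jog_arm --plan '[[[-0.03,0,0,0,0,0],[0,0,0,0,0,0],[0,0,0,0,0,0]]]'

```text
time_s: 21.5
position: [0.5429, -0.186, 0.0235]
tool_rot: [[-0.999, 0.033, 0.0], [0.033, 0.999, -0.0], [-0.0, -0.0, -1.0]]
ft_force: [-0.5, -1.2, -0.1]
grip_width: 0.0001
```

Emit:
jog_arm --plan '[[[-0.02,0,0,0,0,0],[0,0,0,0,0,0],[0,0,0,0,0,0]]]'

```text
time_s: 21.8
position: [0.5434, -0.186, 0.0235]
tool_rot: [[-0.999, 0.033, -0.0], [0.033, 0.999, 0.0], [0.0, 0.0, -1.0]]
ft_force: [-1.8, -0.5, 1.6]
grip_width: -0.0001
```

Emit:
jog_arm --plan '[[[-0.02,0,0,0,0,0],[0,0,0,0,0,0],[0,0,0,0,0,0]]]'

```text
time_s: 22.1
position: [0.5435, -0.186, 0.0235]
tool_rot: [[-0.999, 0.033, -0.002], [0.033, 0.999, 0.0], [0.002, 0.0, -1.0]]
ft_force: [-6.4, -0.7, 2.9]
grip_width: 0.0001
```

Emit:
jog_arm --plan '[[[-0.02,0,0,0,0,0],[0,0,0,0,0,0],[0,0,0,0,0,0]]]'

```text
time_s: 22.4
position: [0.5435, -0.1859, 0.0235]
tool_rot: [[-0.999, 0.033, -0.004], [0.033, 0.999, 0.001], [0.004, 0.001, -1.0]]
ft_force: [-9.6, -0.7, 6.0]
grip_width: 0.0006
```

Emit:
jog_arm --plan '[[[-0.02,0,0,0,0,0],[0,0,0,0,0,0],[0,0,0,0,0,0]]]'

```text
time_s: 22.7
position: [0.5435, -0.1859, 0.0235]
tool_rot: [[-0.999, 0.033, -0.006], [0.033, 0.999, 0.001], [0.006, 0.001, -1.0]]
ft_force: [-14.2, -1.5, 8.1]
grip_width: 0.0002
```

Green is home: force climbs with no motion at jig x −126.4 (115 + half the pad, as it should be). Back off and go for amber.

Emit:
jog_arm --plan '[[[0.1,0,0,0,0,0],[0.1,0,0,0,0,0],[0,0,-0.6,0,0,0],[0,0,-0.8,0,0,0],[0,0,-0.9,0,0,-0.4],[0,0,-0.4,0,0,-0.65],[0,0,0,0,0,0]]]' --grip -1

```text
time_s: 23.4
position: [0.5392, -0.1863, 0.134]
tool_rot: [[-0.992, -0.125, 0.005], [-0.125, 0.992, -0.003], [-0.005, -0.003, -1.0]]
ft_force: [-0.2, -0.4, 0.3]
grip_width: 0.0003
```

Run:
```python
from h import *
look(show="l2"); st(); goal([.5343,.229,.1],97)
```

```text
top rod_green 0.22 mean [ 0.5464 -0.05  ] box 0.5433 -0.0519 ang -60.0 LxW 150 149 z 0.0222
top rod_amber 0.52 few 21
top rod_amber 0.47 mean [0.5308 0.2254] box 0.5325 0.2257 ang 7.3 LxW 104 19 z 0.0229
top rod_white 0.76 mean [0.482  0.5244] box 0.4816 0.5245 ang 85.4 LxW 132 19 z 0.0216
top rod_white 0.54 mean [0.5474 0.3044] box 0.5487 0.3047 ang 8.5 LxW 134 20 z 0.0227
top rod_blue 0.85 mean [0.3133 0.3557] box 0.3139 0.3558 ang 6.7 LxW 122 18 z 0.0214
top rod_blue 0.8 mean [0.5456 0.3627] box 0.545 0.3628 ang 10.9 LxW 126 21 z 0.0227
side rod_green 0.45 mean [ 0.5835 -0.1842] box 0.5861 -0.1899 ang -0.6 LxW 68 39 z 0.0249
side rod_amber 0.93 mean [0.5352 0.2324] box 0.5352 0.2321 ang 7.5 LxW 105 22 z 0.0235
side rod_amber 0.42 mean [ 0.5444 -0.0914] box 0.5453 -0.0939 ang 86.8 LxW 159 156 z 0.0226
side rod_white 0.66 mean [0.4834 0.518 ] box 0.4831 0.5174 ang 84.5 LxW 112 20 z 0.0217
side rod_white 0.62 mean [0.5502 0.3108] box 0.5521 0.3104 ang 8.6 LxW 136 23 z 0.0236
side rod_blue 0.6 mean [0.5469 0.3694] box 0.5474 0.3685 ang 10.6 LxW 126 22 z 0.0236
side rod_blue 0.57 mean [0.315  0.3621] box 0.3165 0.3633 ang 5.7 LxW 125 20 z 0.0215
t 23.9 pos [ 0.538  -0.1857  0.1311] jig [-132.1  -86.7] F [-0.5  0.4  0.2] w 0.0004 q [ -31.   29.   80.    0.   71. -128.]  yawy 97.1
turn units [ 0.   -0.    0.01] | shift units after turn [-1.17 10.3   0.78] | before turn [-1.19 10.3   0.78]
```

View pics/l2_side.png

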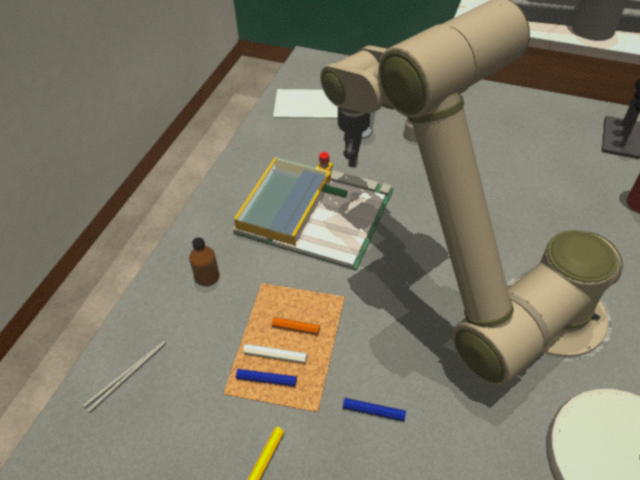

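The green rod now pokes out of the guard at (335,190); amber, white, blue unmoved on the mat.

Emit:
jog_arm --plan '[[[-0.1,0.5,0,0,0,0],[-0.12,0.8,0,0,0,0],[-0.12,1,0,0,0,0],[-0.12,1,0,0,0,0],[-0.12,1,0,0,0,0],[-0.12,1,0,0,0,0],[-0.12,1,0,0,0,0],[-0.12,1,0,0,0,0],[-0.12,1,0,0,0,0],[-0.11,1,0,0,0,0]]]' --grip 0.18

```text
time_s: 24.9
position: [0.5382, 0.1908, 0.1315]
tool_rot: [[-0.992, -0.124, 0.0], [-0.124, 0.992, -0.0], [-0.0, -0.0, -1.0]]
ft_force: [0.5, -0.0, 0.7]
grip_width: 0.0504
```

Emit:
jog_arm --plan '[[[0,0.6,0.2,0,0,0],[0,0.4,0.3,0,0,0],[0,0,0.28,0,0,0],[0,0,0,0,0,0],[0,0,0,0,0,0]]]'

```text
time_s: 25.4
position: [0.5337, 0.2276, 0.1001]
tool_rot: [[-0.992, -0.122, -0.001], [-0.122, 0.992, -0.0], [0.001, -0.0, -1.0]]
ft_force: [0.1, -0.2, 1.2]
grip_width: 0.0504
```

Run:
```python
from h import *
look(["rod_amber"],["side"],show="l3"); st(); goal([.5343,.229,.0095],97.3)
```

```text
side rod_amber 0.64 mean [0.5344 0.232 ] box 0.5347 0.2315 ang 6.9 LxW 105 23 z 0.0236
side rod_amber 0.62 few 11
t 25.5 pos [0.534  0.2278 0.1007] jig [-150.   326.5] F [-0.7  0.7 -0.2] w 0.0507 q [ 11.  32.  81.  -0.  68. -86.]  yawy 97.03
turn units [-0.    0.   -0.03] | shift units after turn [-0.01  0.03  2.28] | before turn [-0.01  0.03  2.28]
```

Emit:
jog_arm --plan '[[[0,0.03,0.6,0,0,0],[0,0,0.6,0,0,0],[0,0,0.5,0,0,0],[0,0,0.35,0,0,0],[0,0,0.2,0,0,0],[0,0,0,0,0,0],[0,0,0,0,0,0]]]'

```text
time_s: 26.2
position: [0.5338, 0.2299, 0.0111]
tool_rot: [[-0.992, -0.124, 0.001], [-0.124, 0.992, 0.0], [-0.001, 0.0, -1.0]]
ft_force: [-0.2, -0.3, 0.2]
grip_width: 0.0502
```

Emit:
jog_arm --plan '[[[0,0,0,0,0,0],[0,0,0,0,0,0],[0,0,0,0,0,0],[0,0,0,0,0,0],[0,0,0,0,0,0],[0,0,0,0,0,0]]]' --grip -1 --squeeze 40

```text
time_s: 26.8
position: [0.5336, 0.2301, 0.0112]
tool_rot: [[-0.992, -0.124, 0.001], [-0.124, 0.992, 0.0], [-0.001, 0.0, -1.0]]
ft_force: [-0.5, -0.2, 6.8]
grip_width: 0.0189
```

Emit:
jog_arm --plan '[[[0,0,-0.2,0,0,0],[0,0,-0.5,0,0,0],[0,0,-0.7,0,0,0],[0,0,-0.7,0,0,0.3],[0,0,-0.4,0,0,0.4],[0,0,0,0,0,0.35],[0,0,0,0,0,0]]]'

```text
time_s: 27.5
position: [0.5333, 0.23, 0.1111]
tool_rot: [[-0.999, 0.034, 0.001], [0.034, 0.999, 0.0], [-0.001, 0.0, -1.0]]
ft_force: [0.1, 1.1, -0.5]
grip_width: 0.0186
```

Run:
```python
from h import *
st(); goal(jig(-128,-29,65),90+np.degrees(JA))
```

```text
t 27.5 pos [0.5333 0.23   0.1111] jig [-150.8  328.7] F [ 0.1  1.1 -0.5] w 0.0186 q [ 12.  31.  80.   0.  69. -76.]  yawy 88.07
turn units [0.   0.01 0.  ] | shift units after turn [-0.57 -8.94  1.15] | before turn [-0.57 -8.94  1.15]
```

Emit:
jog_arm --plan '[[[-0.27,-0.5,0,0,0,0],[-0.3,-0.8,0,0,0,0],[0,-1,0,0,0,0],[0,-1,0,0,0,0],[0,-1,0,0,0,0],[0,-1,0,0,0,0],[0,-1,0,0,0,0],[0,-1,0,0,0,0],[0,-1,0,0,0,0],[0,-0.64,0,0,0,0]]]'

```text
time_s: 28.5
position: [0.5437, -0.1307, 0.11]
tool_rot: [[-0.999, 0.033, -0.001], [0.033, 0.999, 0.0], [0.001, 0.0, -1.0]]
ft_force: [-0.4, 0.3, -1.1]
grip_width: 0.0186
```

Emit:
jog_arm --plan '[[[0,0,0.6,0,0,0],[0,0,0.5,0,0,0],[0,0,0,0,0,0],[0,0,0,0,0,0]]]'

```text
time_s: 28.9
position: [0.5442, -0.1281, 0.0666]
tool_rot: [[-0.999, 0.032, -0.001], [0.032, 0.999, 0.0], [0.001, 0.0, -1.0]]
ft_force: [0.1, -0.1, -0.1]
grip_width: 0.0188
```

Run:
```python
from h import *
st(); goal(jig(-128,-29,26),90+np.degrees(JA))
p,d=vision.get_image("side"); cv2.imwrite("pics/s5.png",cv2.resize(p[140:275,230:400,::-1],None,fx=4,fy=4,interpolation=cv2.INTER_CUBIC))
```

```text
t 28.9 pos [ 0.5442 -0.1281  0.0666] jig [-127.8  -28.8] F [ 0.1 -0.1 -0.1] w 0.0188 q [ -25.   33.   86.    0.   61. -114.]  yawy 88.15
turn units [ 0.   -0.    0.01] | shift units after turn [ 0.01 -0.    1.01] | before turn [ 0.   -0.    1.01]
```

View pics/s5.png

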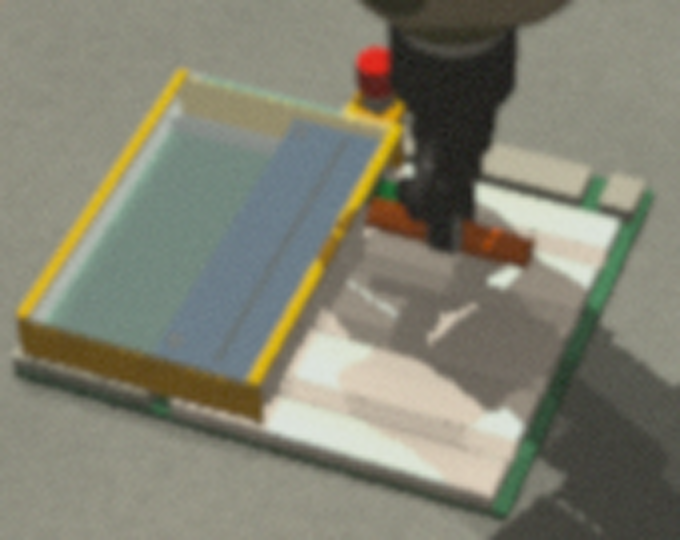

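Emit:
jog_arm --plan '[[[0,0,0.4,0,0,0],[0,0,0.4,0,0,0],[0,0,0.2,0,0,0],[0,0,0,0,0,0],[0,0,0.04,0,0,0],[0,0,0.02,0,0,0],[0,0,0,0,0,0],[0,0,0,0,0,0]]]'

```text
time_s: 29.75
position: [0.5446, -0.1282, 0.0246]
tool_rot: [[-0.999, 0.033, 0.001], [0.033, 0.999, -0.0], [-0.001, -0.0, -1.0]]
ft_force: [0.3, 1.3, 4.3]
grip_width: 0.0183
```

Seated contact. Release, lift, move back behind the rod, shut.

Emit:
jog_arm --plan '[[[0,0,0,0,0,0],[0,0,0,0,0,0],[0,0,0,0,0,0],[0,0,-0.3,0,0,0],[0,0,-0.6,0,0,0],[0,0,-0.3,0,0,0],[0.5,0,0,0,0,0],[0.8,0,0,0,0,0],[0.65,0,0,0,0,0],[0,0,0,0,0,0]]]' --grip 0.06

```text
time_s: 30.75
position: [0.4637, -0.125, 0.0724]
tool_rot: [[-0.999, 0.034, -0.002], [0.034, 0.999, 0.001], [0.002, 0.001, -1.0]]
ft_force: [-0.1, 0.3, 0.5]
grip_width: 0.0454
```

Emit:
jog_arm --plan '[[[0,0,0,0,0,0],[0,0,0,0,0,0],[0,0,0,0,0,0],[0,0,0,0,0,0]]]' --grip -1

```text
time_s: 31.15
position: [0.4667, -0.1256, 0.0718]
tool_rot: [[-0.999, 0.033, 0.0], [0.033, 0.999, -0.0], [-0.0, -0.0, -1.0]]
ft_force: [-0.0, -0.9, -0.3]
grip_width: -0.0001
```

Run:
```python
from h import *
st(); goal(jig(-206,-29,23.5),90+np.degrees(JA))
p,d=vision.get_image("side"); cv2.imwrite("pics/s6.png",cv2.resize(p[140:275,230:400,::-1],None,fx=4,fy=4,interpolation=cv2.INTER_CUBIC))
```

```text
t 31.15 pos [ 0.4667 -0.1256  0.0718] jig [-205.3  -29. ] F [-0.  -0.9 -0.3] w -0.0001 q [ -29.   26.   98.    0.   56. -117.]  yawy 88.11
turn units [-0.    0.    0.01] | shift units after turn [ 0.02 -0.    1.21] | before turn [ 0.02 -0.    1.21]
```

View pics/s6.png

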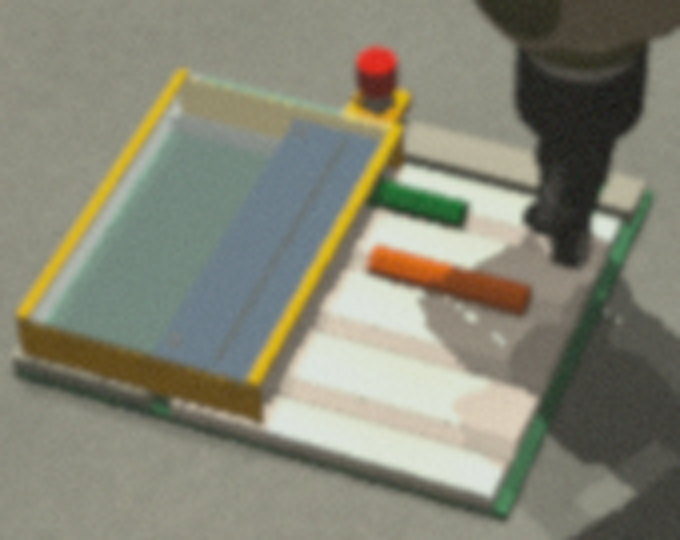

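Amber sits in groove 2 (crop 370–530, 250–310), green home. Push.

Emit:
jog_arm --plan '[[[0,0,0.4,0,0,0],[0,0,0.4,0,0,0],[0,0,0.3,0,0,0],[0,0,0.11,0,0,0],[0,0,0,0,0,0],[-0.1,0,0,0,0,0],[-0.15,0,0,0,0,0],[-0.15,0,0,0,0,0],[-0.15,0,0,0,0,0],[-0.15,0,0,0,0,0]]]'

```text
time_s: 32.2
position: [0.4947, -0.1265, 0.0237]
tool_rot: [[-0.999, 0.033, 0.0], [0.033, 0.999, -0.0], [-0.0, -0.0, -1.0]]
ft_force: [-1.0, -0.4, 0.7]
grip_width: -0.0003
```

Emit:
jog_arm --plan '[[[-0.15,0,0,0,0,0],[-0.15,0,0,0,0,0],[-0.15,0,0,0,0,0],[-0.15,0,0,0,0,0],[-0.15,0,0,0,0,0],[-0.15,0,0,0,0,0],[-0.15,0,0,0,0,0],[-0.15,0,0,0,0,0],[-0.1,0,0,0,0,0],[0,0,0,0,0,0]]]'

```text
time_s: 33.2
position: [0.5468, -0.1282, 0.0235]
tool_rot: [[-0.999, 0.033, 0.001], [0.033, 0.999, -0.0], [-0.001, -0.0, -1.0]]
ft_force: [-0.6, 0.4, 0.5]
grip_width: 0.0001
```

Run:
```python
from h import *
st()
```

```text
t 33.2 pos [ 0.5468 -0.1282  0.0235] jig [-125.2  -28.9] F [-0.6  0.4  0.5] w 0.0001 q [ -25.   36.   88.    0.   56. -113.]  yawy 88.1
```

Expected contact at −116.4: 8.8 mm to go.

Emit:
jog_arm --plan '[[[-0.05,0,0,0,0,0],[-0.05,0,0,0,0,0],[-0.05,0,0,0,0,0],[-0.03,0,0,0,0,0],[0,0,0,0,0,0],[0,0,0,0,0,0]]]'

```text
time_s: 33.8
position: [0.5534, -0.1285, 0.0236]
tool_rot: [[-0.999, 0.033, 0.0], [0.033, 0.999, -0.0], [-0.0, -0.0, -1.0]]
ft_force: [0.0, 1.2, 0.5]
grip_width: 0.0001
```

Emit:
jog_arm --plan '[[[-0.02,0,0,0,0,0],[0,0,0,0,0,0],[-0.015,0,0,0,0,0],[0,0,0,0,0,0],[0,0,0,0,0,0]]]'

```text
time_s: 34.3
position: [0.5548, -0.1285, 0.0236]
tool_rot: [[-0.999, 0.033, 0.0], [0.033, 0.999, -0.0], [-0.0, -0.0, -1.0]]
ft_force: [-1.8, -0.2, 0.6]
grip_width: -0.0
```

Emit:
jog_arm --plan '[[[-0.02,0,0,0,0,0],[0,0,0,0,0,0],[0,0,0,0,0,0]]]'

```text
time_s: 34.6
position: [0.5555, -0.1285, 0.0235]
tool_rot: [[-0.999, 0.033, -0.0], [0.033, 0.999, 0.0], [0.0, 0.0, -1.0]]
ft_force: [-1.5, -0.3, 0.8]
grip_width: 0.0001
```

Emit:
jog_arm --plan '[[[-0.02,0,0,0,0,0],[0,0,0,0,0,0],[0,0,0,0,0,0]]]'

```text
time_s: 34.9
position: [0.5555, -0.1285, 0.0235]
tool_rot: [[-0.999, 0.033, -0.002], [0.033, 0.999, 0.0], [0.002, 0.0, -1.0]]
ft_force: [-6.2, -0.7, 3.0]
grip_width: 0.0004
```

Amber home (−116.5, force rising). Next white.

Emit:
jog_arm --plan '[[[0.1,0,0,0,0,0],[0.1,0,0,0,0,0],[0,0,-0.6,0,0,0],[0,0,-0.8,0,0,0],[0,0,-0.9,0,0,-0.5],[0,0,-0.4,0,0,-0.7],[0,0,0,0,0,0]]]' --grip -1

```text
time_s: 35.6
position: [0.5493, -0.1287, 0.1339]
tool_rot: [[-0.989, -0.147, 0.005], [-0.147, 0.989, -0.002], [-0.005, -0.003, -1.0]]
ft_force: [0.5, 0.0, -0.3]
grip_width: 0.0003
```

Run:
```python
from h import *
look(["rod_white","rod_blue"],show="l4"); st(); goal([.5505,.3075,.1],98.6)
```

```text
top rod_white 0.66 mean [0.5479 0.304 ] box 0.5492 0.3044 ang 8.9 LxW 135 20 z 0.0227
top rod_white 0.55 mean [0.4817 0.5237] box 0.482 0.5235 ang 84.8 LxW 135 19 z 0.0207
top rod_blue 0.71 mean [0.5435 0.3625] box 0.5446 0.3626 ang 11.6 LxW 125 21 z 0.0224
top rod_blue 0.7 mean [0.315  0.3559] box 0.3142 0.3558 ang 6.2 LxW 121 19 z 0.0214
side rod_white 0.82 mean [0.552  0.3113] box 0.5518 0.3106 ang 8.9 LxW 135 22 z 0.0237
side rod_white 0.81 mean [0.4834 0.518 ] box 0.4832 0.5173 ang 84.5 LxW 111 19 z 0.0216
side rod_blue 0.62 mean [0.3162 0.3623] box 0.3164 0.3624 ang 5.5 LxW 124 18 z 0.0214
side rod_blue 0.58 mean [0.5454 0.369 ] box 0.5474 0.3683 ang 10.8 LxW 125 22 z 0.0234
t 35.9 pos [ 0.548  -0.1281  0.1303] jig [-124.   -28.7] F [-0.5 -0.   0.6] w -0.0002 q [ -25.   28.   81.    0.   70. -124.]  yawy 98.34
turn units [ 0.01 -0.01 -0.03] | shift units after turn [-1.69 10.76  0.76] | before turn [-1.64 10.77  0.77]
```

View pics/l4_side.png

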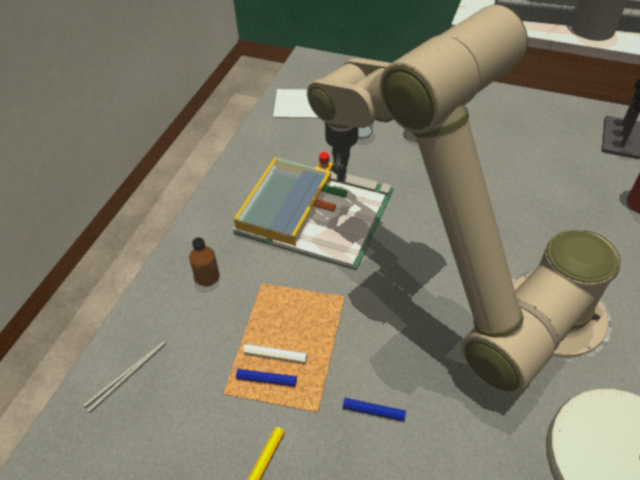

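Green and amber home ends show at (335,190), (325,205); white and mat-blue unmoved.

Emit:
jog_arm --plan '[[[-0.14,0.5,0,0,0,0],[-0.16,0.8,0,0,0,0],[-0.17,1,0,0,0,0],[-0.17,1,0,0,0,0],[-0.17,1,0,0,0,0],[-0.17,1,0,0,0,0],[-0.17,1,0,0,0,0],[-0.17,1,0,0,0,0],[-0.17,1,0,0,0,0],[-0.17,1,0,0,0,0]]]' --grip 0.18

```text
time_s: 36.9
position: [0.5593, 0.2511, 0.1307]
tool_rot: [[-0.989, -0.145, -0.001], [-0.145, 0.989, -0.0], [0.001, -0.0, -1.0]]
ft_force: [0.8, -0.6, 0.1]
grip_width: 0.0505
```

Emit:
jog_arm --plan '[[[0,0.9,0.2,0,0,0],[0,0.57,0.3,0,0,0],[0,0,0.28,0,0,0],[0,0,0,0,0,0],[0,0,0,0,0,0]]]'

```text
time_s: 37.4
position: [0.5513, 0.3066, 0.1001]
tool_rot: [[-0.989, -0.145, -0.001], [-0.145, 0.989, -0.0], [0.001, -0.0, -1.0]]
ft_force: [0.9, -0.3, -0.5]
grip_width: 0.0506
```

Run:
```python
from h import *
look(["rod_white"],["side"]); st(); goal([.5505,.3075,.0095],98.6)
```

```text
side rod_white 0.86 mean [0.5514 0.3108] box 0.5518 0.3104 ang 8.6 LxW 135 23 z 0.0233
side rod_white 0.76 mean [0.4834 0.5172] box 0.483 0.5169 ang 84.5 LxW 111 19 z 0.0213
t 37.5 pos [0.5517 0.3066 0.1009] jig [-135.   405.9] F [0.6 0.  0.4] w 0.0507 q [ 18.  36.  72.  -0.  72. -80.]  yawy 98.31
turn units [ 0.    0.01 -0.03] | shift units after turn [0.03 0.03 2.29] | before turn [0.03 0.03 2.29]
```

Emit:
jog_arm --plan '[[[0.03,0.03,0.6,0,0,-0.03],[0,0,0.6,0,0,0],[0,0,0.5,0,0,0],[0,0,0.35,0,0,0],[0,0,0.2,0,0,0],[0,0,0,0,0,0],[0,0,0,0,0,0]]]'

```text
time_s: 38.2
position: [0.5503, 0.3086, 0.0112]
tool_rot: [[-0.989, -0.15, 0.001], [-0.15, 0.989, 0.0], [-0.001, 0.0, -1.0]]
ft_force: [0.2, 0.0, 0.0]
grip_width: 0.0504
```

Emit:
jog_arm --plan '[[[0,0,0,0,0,0],[0,0,0,0,0,0],[0,0,0,0,0,0],[0,0,0,0,0,0],[0,0,0,0,0,0],[0,0,0,0,0,0]]]' --grip -1 --squeeze 40

```text
time_s: 38.8
position: [0.5501, 0.3088, 0.0112]
tool_rot: [[-0.989, -0.151, 0.001], [-0.151, 0.989, 0.0], [-0.001, 0.0, -1.0]]
ft_force: [-1.4, -0.2, 6.1]
grip_width: 0.0185
```

Emit:
jog_arm --plan '[[[0,0,-0.2,0,0,0],[0,0,-0.5,0,0,0],[0,0,-0.7,0,0,0],[0,0,-0.7,0,0,0.35],[0,0,-0.4,0,0,0.5],[0,0,0,0,0,0.38],[0,0,0,0,0,0]]]'

```text
time_s: 39.5
position: [0.5497, 0.3086, 0.111]
tool_rot: [[-0.999, 0.034, 0.001], [0.034, 0.999, 0.0], [-0.001, 0.0, -1.0]]
ft_force: [0.2, -0.2, -0.3]
grip_width: 0.0187
```

Run:
```python
from h import *
st(); goal(jig(-143,29,65),90+np.degrees(JA))
```

```text
t 39.5 pos [0.5497 0.3086 0.111 ] jig [-137.1  407.8] F [ 0.2 -0.2 -0.3] w 0.0187 q [ 19.  36.  71.  -0.  73. -69.]  yawy 88.07
turn units [0. 0. 0.] | shift units after turn [ 0.15 -9.47  1.15] | before turn [ 0.15 -9.47  1.15]
```

Emit:
jog_arm --plan '[[[0.15,-0.5,0,0,0,0],[0,-0.8,0,0,0,0],[0,-1,0,0,0,0],[0,-1,0,0,0,0],[0,-1,0,0,0,0],[0,-1,0,0,0,0],[0,-1,0,0,0,0],[0,-1,0,0,0,0],[0,-1,0,0,0,0],[0,-0.7,0,0,0,0]]]'

```text
time_s: 40.5
position: [0.5313, -0.0533, 0.1101]
tool_rot: [[-0.999, 0.033, -0.001], [0.033, 0.999, 0.0], [0.001, -0.0, -1.0]]
ft_force: [-0.3, 0.5, -0.6]
grip_width: 0.0184
```

Emit:
jog_arm --plan '[[[0,-0.47,0.6,0,0,0],[0,0,0.5,0,0,0],[0,0,0,0,0,0],[0,0,0,0,0,0]]]'

```text
time_s: 40.9
position: [0.5311, -0.0696, 0.0665]
tool_rot: [[-0.999, 0.032, -0.001], [0.032, 0.999, 0.0], [0.001, 0.0, -1.0]]
ft_force: [0.6, 0.1, 0.0]
grip_width: 0.0184
```

Run:
```python
from h import *
st(); goal(jig(-143,29,25),90+np.degrees(JA))
p,d=vision.get_image("side"); cv2.imwrite("pics/s7.png",cv2.resize(p[140:275,230:400,::-1],None,fx=4,fy=4,interpolation=cv2.INTER_CUBIC))
```

```text
t 40.9 pos [ 0.5311 -0.0696  0.0665] jig [-142.9   29.2] F [0.6 0.1 0. ] w 0.0184 q [ -20.   31.   90.    0.   59. -108.]  yawy 88.16
turn units [ 0.   -0.    0.01] | shift units after turn [ 0.   -0.01  1.04] | before turn [ 0.   -0.01  1.04]
```

View pics/s7.png

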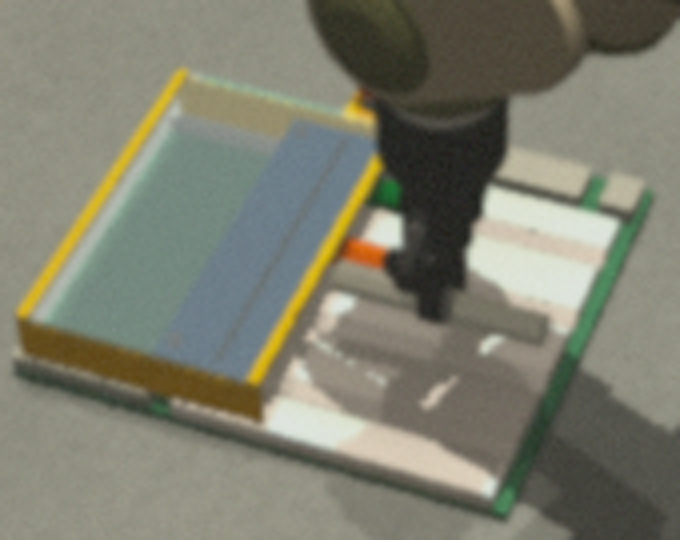

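White is held level over groove 1 (crop 330–545, 270–335). Lower.

Emit:
jog_arm --plan '[[[0,0,0.4,0,0,0],[0,0,0.4,0,0,0],[0,0,0.2,0,0,0],[0,0,0,0,0,0],[0,0,0.04,0,0,0],[0,0,0.02,0,0,0],[0,0,0,0,0,0],[0,0,0,0,0,0]]]'

```text
time_s: 41.75
position: [0.5316, -0.0697, 0.0247]
tool_rot: [[-0.999, 0.033, 0.002], [0.033, 0.999, -0.0], [-0.002, -0.0, -1.0]]
ft_force: [0.1, 2.0, 6.2]
grip_width: 0.0187
```

Emit:
jog_arm --plan '[[[0,0,0,0,0,0],[0,0,0,0,0,0],[0,0,0,0,0,0],[0,0,-0.3,0,0,0],[0,0,-0.6,0,0,0],[0,0,-0.3,0,0,0],[0.5,0,0,0,0,0],[0.9,0,0,0,0,0],[0.8,0,0,0,0,0],[0,0,0,0,0,0]]]' --grip 0.06

```text
time_s: 42.75
position: [0.4397, -0.066, 0.0722]
tool_rot: [[-0.999, 0.034, -0.003], [0.034, 0.999, 0.001], [0.003, 0.001, -1.0]]
ft_force: [0.1, -0.8, 0.0]
grip_width: 0.0452
```

Emit:
jog_arm --plan '[[[0,0,0,0,0,0],[0,0,0,0,0,0],[0,0,0,0,0,0],[0,0,0,0,0,0]]]' --grip -1

```text
time_s: 43.15
position: [0.4437, -0.0669, 0.0718]
tool_rot: [[-0.999, 0.033, 0.0], [0.033, 0.999, -0.0], [-0.0, -0.0, -1.0]]
ft_force: [-0.8, 0.3, -0.3]
grip_width: 0.0001
```

Run:
```python
from h import *
st(); goal(jig(-229,29,23.5),90+np.degrees(JA))
p,d=vision.get_image("side"); cv2.imwrite("pics/s8.png",cv2.resize(p[140:275,230:400,::-1],None,fx=4,fy=4,interpolation=cv2.INTER_CUBIC))
```

```text
t 43.15 pos [ 0.4437 -0.0669  0.0718] jig [-230.3   28.9] F [-0.8  0.3 -0.3] w 0.0001 q [ -24.   24.  103.    0.   53. -112.]  yawy 88.11
turn units [-0.    0.    0.01] | shift units after turn [-0.03  0.    1.21] | before turn [-0.03  0.    1.21]
```

View pics/s8.png

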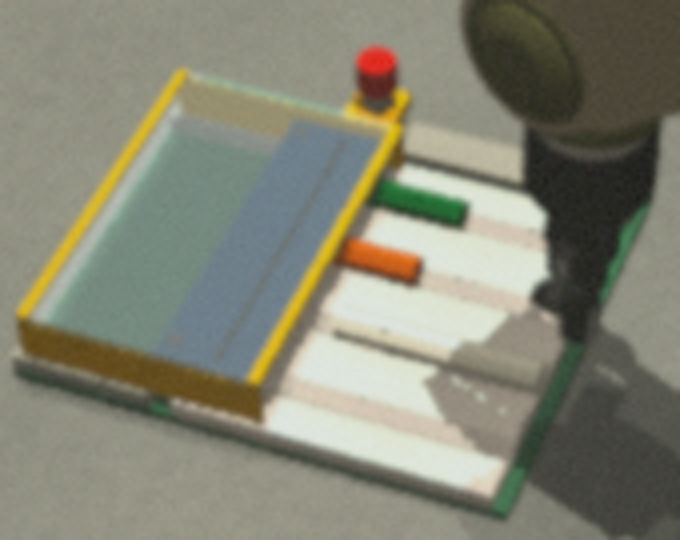

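Emit:
jog_arm --plan '[[[0,0,0.4,0,0,0],[0,0,0.4,0,0,0],[0,0,0.3,0,0,0],[0,0,0.11,0,0,0],[0,0,0,0,0,0],[-0.1,0,0,0,0,0],[-0.15,0,0,0,0,0],[-0.15,0,0,0,0,0],[-0.15,0,0,0,0,0],[-0.15,0,0,0,0,0]]]'

```text
time_s: 44.2
position: [0.4717, -0.0678, 0.0237]
tool_rot: [[-0.999, 0.033, 0.0], [0.033, 0.999, -0.0], [-0.0, -0.0, -1.0]]
ft_force: [-0.7, -0.6, 1.0]
grip_width: -0.0
```

Emit:
jog_arm --plan '[[[-0.15,0,0,0,0,0],[-0.15,0,0,0,0,0],[-0.15,0,0,0,0,0],[-0.15,0,0,0,0,0],[-0.15,0,0,0,0,0],[-0.15,0,0,0,0,0],[-0.15,0,0,0,0,0],[-0.1,0,0,0,0,0],[0,0,0,0,0,0]]]'

```text
time_s: 45.1
position: [0.5177, -0.0694, 0.0235]
tool_rot: [[-0.999, 0.033, 0.001], [0.033, 0.999, -0.0], [-0.001, -0.0, -1.0]]
ft_force: [0.4, 0.1, 0.3]
grip_width: -0.0005
```

Run:
```python
from h import *
st()
```

```text
t 45.1 pos [ 0.5177 -0.0694  0.0235] jig [-156.2   28.9] F [0.4 0.1 0.3] w -0.0005 q [ -21.   33.   95.    0.   52. -109.]  yawy 88.1
```

9.8 mm to the expected contact.

Emit:
jog_arm --plan '[[[-0.05,0,0,0,0,0],[-0.05,0,0,0,0,0],[-0.05,0,0,0,0,0],[-0.05,0,0,0,0,0],[0,0,0,0,0,0],[0,0,0,0,0,0]]]'

```text
time_s: 45.7
position: [0.5252, -0.0696, 0.0236]
tool_rot: [[-0.999, 0.033, 0.0], [0.033, 0.999, -0.0], [-0.0, -0.0, -1.0]]
ft_force: [0.4, -0.4, -0.2]
grip_width: 0.0001
```

Emit:
jog_arm --plan '[[[-0.02,0,0,0,0,0],[0,0,0,0,0,0],[-0.02,0,0,0,0,0],[0,0,0,0,0,0],[0,0,0,0,0,0]]]'

```text
time_s: 46.2
position: [0.5267, -0.0696, 0.0235]
tool_rot: [[-0.999, 0.033, 0.0], [0.033, 0.999, 0.0], [-0.0, 0.0, -1.0]]
ft_force: [-0.6, -0.2, 0.3]
grip_width: -0.0
```

Emit:
jog_arm --plan '[[[-0.02,0,0,0,0,0],[0,0,0,0,0,0],[0,0,0,0,0,0]]]'

```text
time_s: 46.5
position: [0.5275, -0.0697, 0.0235]
tool_rot: [[-0.999, 0.033, 0.0], [0.033, 0.999, 0.0], [-0.0, 0.0, -1.0]]
ft_force: [-1.6, -0.4, 0.3]
grip_width: -0.0
```

Emit:
jog_arm --plan '[[[-0.02,0,0,0,0,0],[0,0,0,0,0,0],[0,0,0,0,0,0]]]'

```text
time_s: 46.8
position: [0.5276, -0.0696, 0.0235]
tool_rot: [[-0.999, 0.033, -0.002], [0.033, 0.999, 0.0], [0.002, 0.0, -1.0]]
ft_force: [-4.9, -0.8, 3.5]
grip_width: 0.0003
```

White home (jig −146.3). Now blue.

Emit:
jog_arm --plan '[[[0.1,0,0,0,0,0],[0.1,0,0,0,0,0],[0,0,-0.6,0,0,0],[0,0,-0.8,0,0,0],[0,0,-0.9,0,0,-0.7],[0,0,-0.4,0,0,-0.79],[0,0,0,0,0,0]]]' --grip -1

```text
time_s: 47.5
position: [0.5213, -0.0697, 0.1338]
tool_rot: [[-0.982, -0.19, 0.005], [-0.19, 0.982, -0.002], [-0.005, -0.003, -1.0]]
ft_force: [0.0, 0.0, -0.1]
grip_width: -0.0002
```

Run:
```python
from h import *
look(["rod_blue"],show="l5"); st(); goal([.546,.3655,.1],101)
```

```text
top rod_blue 0.76 mean [0.3169 0.3567] box 0.3143 0.3555 ang 5.4 LxW 120 19 z 0.0216
top rod_blue 0.69 mean [0.5428 0.3625] box 0.5453 0.3627 ang 11.2 LxW 126 20 z 0.0226
side rod_blue 0.94 mean [0.5461 0.369 ] box 0.5475 0.3681 ang 11.0 LxW 126 22 z 0.0237
t 47.7 pos [ 0.5197 -0.0692  0.1303] jig [-154.2   29.2] F [ 0.2  0.1 -0.4] w 0.0001 q [ -21.   25.   87.    0.   68. -121.]  yawy 100.78
turn units [ 0.01 -0.01 -0.03] | shift units after turn [-2.72 10.54  0.76] | before turn [-2.68 10.55  0.76]
```

View pics/l5_side.png

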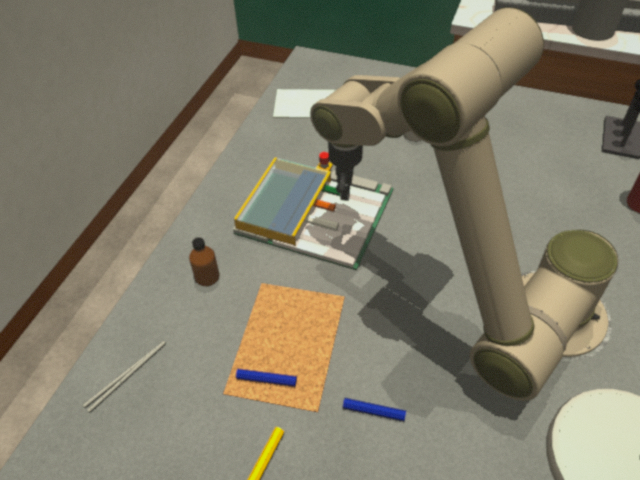

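The mat blue (267,378) is unmoved; the decoy blue at (375,409) stays out of it.

Emit:
jog_arm --plan '[[[-0.27,0.5,0,0,0,0],[-0.27,0.8,0,0,0,0],[-0.27,1,0,0,0,0],[-0.27,1,0,0,0,0],[-0.27,1,0,0,0,0],[-0.27,1,0,0,0,0],[-0.27,1,0,0,0,0],[-0.27,1,0,0,0,0],[-0.27,1,0,0,0,0],[-0.27,1,0,0,0,0]]]' --grip 0.18

```text
time_s: 48.7
position: [0.5556, 0.3179, 0.13]
tool_rot: [[-0.982, -0.187, -0.002], [-0.187, 0.982, -0.001], [0.002, -0.0, -1.0]]
ft_force: [0.5, -0.8, 0.4]
grip_width: 0.0503
```

Emit:
jog_arm --plan '[[[0,0.8,0.2,0,0,0],[0,0.44,0.3,0,0,0],[0,0,0.28,0,0,0],[0,0,0,0,0,0],[0,0,0,0,0,0]]]'

```text
time_s: 49.2
position: [0.547, 0.3635, 0.0999]
tool_rot: [[-0.982, -0.187, -0.001], [-0.187, 0.982, -0.001], [0.001, -0.001, -1.0]]
ft_force: [-0.3, -1.0, 1.0]
grip_width: 0.0503
```

Run:
```python
from h import *
look(["rod_blue"],["side"]); st(); goal([.546,.3655,.0095],101)
```

```text
side rod_blue 0.88 mean [0.5472 0.3693] box 0.5474 0.3687 ang 10.9 LxW 126 22 z 0.0234
side rod_blue 0.85 mean [0.3166 0.3625] box 0.3168 0.3626 ang 6.1 LxW 125 20 z 0.0215
t 49.3 pos [0.5474 0.3638 0.1009] jig [-141.2  462.9] F [0.2 0.5 0.6] w 0.0505 q [ 23.  39.  67.  -0.  75. -77.]  yawy 100.79
turn units [ 0.    0.01 -0.02] | shift units after turn [0.03 0.05 2.29] | before turn [0.03 0.05 2.29]
```

Emit:
jog_arm --plan '[[[0.03,0.05,0.6,0,0,-0.02],[0,0,0.6,0,0,0],[0,0,0.5,0,0,0],[0,0,0.35,0,0,0],[0,0,0.2,0,0,0],[0,0,0,0,0,0],[0,0,0,0,0,0]]]'

```text
time_s: 50.0
position: [0.5457, 0.3668, 0.0113]
tool_rot: [[-0.981, -0.192, 0.001], [-0.192, 0.981, 0.001], [-0.001, 0.0, -1.0]]
ft_force: [0.4, 0.3, 0.6]
grip_width: 0.0505
```

Emit:
jog_arm --plan '[[[0,0,0,0,0,0],[0,0,0,0,0,0],[0,0,0,0,0,0],[0,0,0,0,0,0],[0,0,0,0,0,0],[0,0,0,0,0,0]]]' --grip -1 --squeeze 40

```text
time_s: 50.6
position: [0.5454, 0.3669, 0.0113]
tool_rot: [[-0.981, -0.192, 0.001], [-0.192, 0.981, 0.001], [-0.001, 0.0, -1.0]]
ft_force: [-0.7, 0.3, 4.7]
grip_width: 0.0184
```

Emit:
jog_arm --plan '[[[0,0,-0.2,0,0,0],[0,0,-0.5,0,0,0],[0,0,-0.7,0,0,0],[0,0,-0.7,0,0,0.4],[0,0,-0.4,0,0,0.7],[0,0,0,0,0,0.41],[0,0,0,0,0,0]]]'

```text
time_s: 51.3
position: [0.5451, 0.3667, 0.111]
tool_rot: [[-0.999, 0.034, 0.001], [0.034, 0.999, 0.0], [-0.001, 0.0, -1.0]]
ft_force: [-0.5, -0.9, -0.1]
grip_width: 0.0186
```

Run:
```python
from h import *
st(); goal(jig(-138,87,65),90+np.degrees(JA))
```

```text
t 51.3 pos [0.5451 0.3667 0.111 ] jig [-143.7  465.7] F [-0.5 -0.9 -0.1] w 0.0186 q [ 24.  38.  66.   0.  76. -64.]  yawy 88.07
turn units [0. 0. 0.] | shift units after turn [-0.14 -9.47  1.15] | before turn [-0.14 -9.47  1.15]
```

Emit:
jog_arm --plan '[[[-0.14,-0.5,0,0,0,0],[0,-0.8,0,0,0,0],[0,-1,0,0,0,0],[0,-1,0,0,0,0],[0,-1,0,0,0,0],[0,-1,0,0,0,0],[0,-1,0,0,0,0],[0,-1,0,0,0,0],[0,-1,0,0,0,0],[0,-0.7,0,0,0,0]]]'

```text
time_s: 52.3
position: [0.5382, 0.0045, 0.1101]
tool_rot: [[-0.999, 0.033, -0.001], [0.033, 0.999, -0.0], [0.001, -0.0, -1.0]]
ft_force: [0.3, 0.8, -1.2]
grip_width: 0.0186
```

Emit:
jog_arm --plan '[[[0,-0.47,0.6,0,0,0],[0,0,0.5,0,0,0],[0,0,0,0,0,0],[0,0,0,0,0,0]]]'

```text
time_s: 52.7
position: [0.5381, -0.0119, 0.0665]
tool_rot: [[-0.999, 0.032, -0.001], [0.032, 0.999, 0.0], [0.001, 0.0, -1.0]]
ft_force: [0.2, 0.6, -0.5]
grip_width: 0.0184
```

Run:
```python
from h import *
st(); goal(jig(-138,87,25),90+np.degrees(JA))
p,d=vision.get_image("side"); cv2.imwrite("pics/s9.png",cv2.resize(p[140:275,230:400,::-1],None,fx=4,fy=4,interpolation=cv2.INTER_CUBIC))
```

```text
t 52.7 pos [ 0.5381 -0.0119  0.0665] jig [-137.9   87.1] F [ 0.2  0.6 -0.5] w 0.0184 q [ -14.   31.   90.    0.   59. -102.]  yawy 88.16
turn units [ 0.   -0.01  0.01] | shift units after turn [ 0.   -0.    1.04] | before turn [ 0.   -0.    1.04]
```

View pics/s9.png

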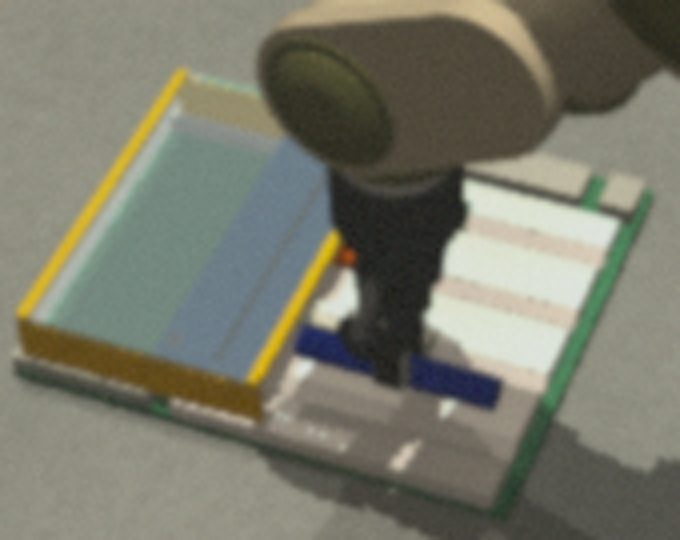

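Blue is held level over groove 0 (crop 300–500, 335–400). Lower.

Emit:
jog_arm --plan '[[[0,0,0.4,0,0,0],[0,0,0.4,0,0,0],[0,0,0.2,0,0,0],[0,0,0,0,0,0],[0,0,0.04,0,0,0],[0,0,0.02,0,0,0],[0,0,0,0,0,0],[0,0,0,0,0,0]]]'

```text
time_s: 53.55
position: [0.5386, -0.0119, 0.0247]
tool_rot: [[-0.999, 0.033, 0.002], [0.033, 0.999, -0.0], [-0.002, -0.0, -1.0]]
ft_force: [0.4, 2.5, 6.1]
grip_width: 0.0183
```

Emit:
jog_arm --plan '[[[0,0,0,0,0,0],[0,0,0,0,0,0],[0,0,0,0,0,0],[0,0,-0.3,0,0,0],[0,0,-0.6,0,0,0],[0,0,-0.3,0,0,0],[0.5,0,0,0,0,0],[0.9,0,0,0,0,0],[0.7,0,0,0,0,0],[0,0,0,0,0,0]]]' --grip 0.06

```text
time_s: 54.55
position: [0.4511, -0.0087, 0.0723]
tool_rot: [[-0.999, 0.033, -0.002], [0.033, 0.999, 0.001], [0.002, 0.0, -1.0]]
ft_force: [0.3, 0.5, 0.1]
grip_width: 0.0447
```

Emit:
jog_arm --plan '[[[0,0,0,0,0,0],[0,0,0,0,0,0],[0,0,0,0,0,0],[0,0,0,0,0,0]]]' --grip -1

```text
time_s: 54.95
position: [0.4547, -0.0093, 0.0718]
tool_rot: [[-0.999, 0.033, 0.0], [0.033, 0.999, -0.0], [-0.0, -0.0, -1.0]]
ft_force: [-0.4, -0.2, -0.4]
grip_width: 0.0001
```

Run:
```python
from h import *
st(); goal(jig(-222,87,23.5),90+np.degrees(JA))
p,d=vision.get_image("side"); cv2.imwrite("pics/s10.png",cv2.resize(p[140:275,230:400,::-1],None,fx=4,fy=4,interpolation=cv2.INTER_CUBIC))
```

```text
t 54.95 pos [ 0.4547 -0.0093  0.0718] jig [-221.3   86.8] F [-0.4 -0.2 -0.4] w 0.0001 q [ -16.   24.  102.    0.   54. -104.]  yawy 88.1
turn units [-0.  0.  0.] | shift units after turn [0.02 0.   1.21] | before turn [0.02 0.   1.21]
```

View pics/s10.png

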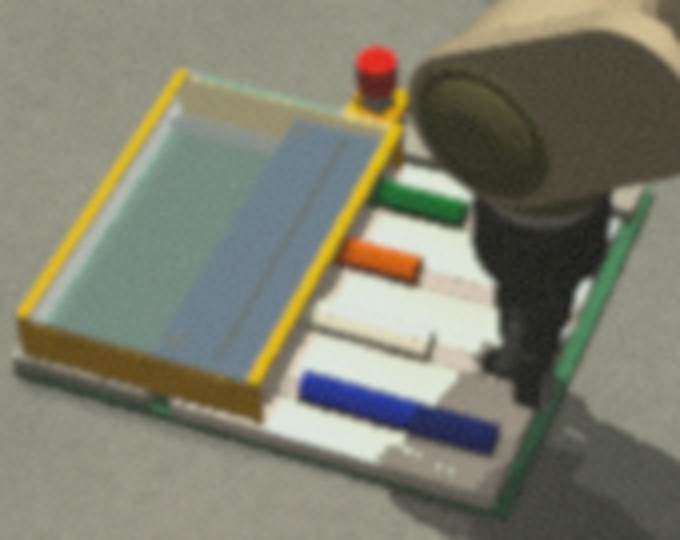

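Emit:
jog_arm --plan '[[[0,0,0.4,0,0,0],[0,0,0.4,0,0,0],[0,0,0.3,0,0,0],[0,0,0.11,0,0,0],[0,0,0,0,0,0],[-0.1,0,0,0,0,0],[-0.15,0,0,0,0,0],[-0.15,0,0,0,0,0],[-0.15,0,0,0,0,0],[-0.15,0,0,0,0,0]]]'

```text
time_s: 56.0
position: [0.4827, -0.0102, 0.0237]
tool_rot: [[-0.999, 0.033, 0.0], [0.033, 0.999, -0.0], [-0.0, -0.0, -1.0]]
ft_force: [-1.2, 0.8, 0.7]
grip_width: -0.0001
```

Emit:
jog_arm --plan '[[[-0.15,0,0,0,0,0],[-0.15,0,0,0,0,0],[-0.15,0,0,0,0,0],[-0.15,0,0,0,0,0],[-0.15,0,0,0,0,0],[-0.15,0,0,0,0,0],[-0.15,0,0,0,0,0],[-0.1,0,0,0,0,0],[0,0,0,0,0,0]]]'

```text
time_s: 56.9
position: [0.5288, -0.0118, 0.0235]
tool_rot: [[-0.999, 0.033, 0.001], [0.033, 0.999, -0.0], [-0.001, -0.0, -1.0]]
ft_force: [0.0, 0.0, -0.0]
grip_width: -0.0
```

Run:
```python
from h import *
st()
```

```text
t 56.9 pos [ 0.5288 -0.0118  0.0235] jig [-147.2   86.9] F [ 0.  0. -0.] w -0.0 q [ -14.   34.   94.    0.   53. -102.]  yawy 88.09
```

10.8 mm to go.

Emit:
jog_arm --plan '[[[-0.05,0,0,0,0,0],[-0.05,0,0,0,0,0],[-0.05,0,0,0,0,0],[-0.05,0,0,0,0,0],[-0.03,0,0,0,0,0],[0,0,0,0,0,0],[0,0,0,0,0,0]]]'

```text
time_s: 57.6
position: [0.5374, -0.0121, 0.0236]
tool_rot: [[-0.999, 0.033, 0.0], [0.033, 0.999, -0.0], [-0.0, -0.0, -1.0]]
ft_force: [0.3, -0.5, -0.3]
grip_width: 0.0001
```

Emit:
jog_arm --plan '[[[-0.02,0,0,0,0,0],[0,0,0,0,0,0],[-0.01,0,0,0,0,0],[0,0,0,0,0,0],[0,0,0,0,0,0]]]'

```text
time_s: 58.1
position: [0.5384, -0.0121, 0.0235]
tool_rot: [[-0.999, 0.033, -0.0], [0.033, 0.999, 0.0], [0.0, 0.0, -1.0]]
ft_force: [-1.6, -0.5, 1.1]
grip_width: 0.0001
```

Emit:
jog_arm --plan '[[[-0.02,0,0,0,0,0],[0,0,0,0,0,0],[0,0,0,0,0,0]]]'

```text
time_s: 58.4
position: [0.5394, -0.0121, 0.0235]
tool_rot: [[-0.999, 0.033, 0.0], [0.033, 0.999, -0.0], [-0.0, -0.0, -1.0]]
ft_force: [0.1, -0.0, -0.9]
grip_width: 0.0001
```

Emit:
jog_arm --plan '[[[-0.02,0,0,0,0,0],[0,0,0,0,0,0],[0,0,0,0,0,0]]]'

```text
time_s: 58.7
position: [0.5396, -0.0121, 0.0235]
tool_rot: [[-0.999, 0.033, -0.001], [0.033, 0.999, 0.0], [0.001, 0.0, -1.0]]
ft_force: [-3.6, -1.0, 1.8]
grip_width: 0.0001
```

Blue home (−136.4). Back off, rise and turn for the knob, then check all rods.

Emit:
jog_arm --plan '[[[0.1,0,0,0,0,0],[0.1,0,0,0,0,0],[0,0,-0.6,0,0,0],[0,0,-0.8,0,0,0],[0,0,-0.9,0,0,0.9],[0,0,-0.9,0,0,0.9],[0,0,-0.4,0,0,0.9],[0,0,0,0,0,0.9],[0,0,0,0,0,0.9],[0,0,0,0,0,0.9]]]' --grip -1

```text
time_s: 59.7
position: [0.5321, -0.0118, 0.1677]
tool_rot: [[-0.661, 0.751, 0.001], [0.751, 0.661, -0.0], [-0.001, 0.001, -1.0]]
ft_force: [-0.2, 0.6, -0.2]
grip_width: 0.0001
```

Emit:
jog_arm --plan '[[[0,0,0,0,0,0.9],[0,0,0,0,0,0.9],[0,0,0,0,0,0.9],[0,0,0,0,0,0.9],[0,0,0,0,0,0.9],[0,0,0,0,0,0.6],[0,0,0,0,0,0]]]' --grip 1

```text
time_s: 60.4
position: [0.5321, -0.0118, 0.1675]
tool_rot: [[0.038, 0.999, 0.001], [0.999, -0.038, 0.0], [0.0, 0.001, -1.0]]
ft_force: [0.2, -0.1, -0.1]
grip_width: 0.0855
```

Run:
```python
from h import *
st(); goal(jig(-30.5,-149,130),np.degrees(JA))
p,d=vision.get_image("side"); np.save("side11.npy",d); cv2.imwrite("pics/f11.png",p[:,:,::-1]);cv2.imwrite("pics/s11.png",cv2.resize(p[140:275,230:400,::-1],None,fx=4,fy=4,interpolation=cv2.INTER_CUBIC))
for n,L,y in(("green",115,-87),("amber",105,-29),("white",135,29),("blue",125,87)):
    u=proj("side",jig(-L,y,36)); print(n,"expected rear top end px",((u-[230,140]+.5)*4-.5).round(0))
```

```text
t 60.4 pos [ 0.5321 -0.0118  0.1675] jig [-143.9   86.9] F [ 0.2 -0.1 -0.1] w 0.0855 q [-14.  23.  83.   0.  73. -12.]  yawy -2.19
turn units [ 0.   -0.   -0.03] | shift units after turn [-5.9   2.83  0.94] | before turn [-5.89  2.86  0.94]
green expected rear top end px [[464. 204.]]
amber expected rear top end px [[418. 260.]]
white expected rear top end px [[430. 335.]]
blue expected rear top end px [[381. 397.]]
```

View pics/s11.png

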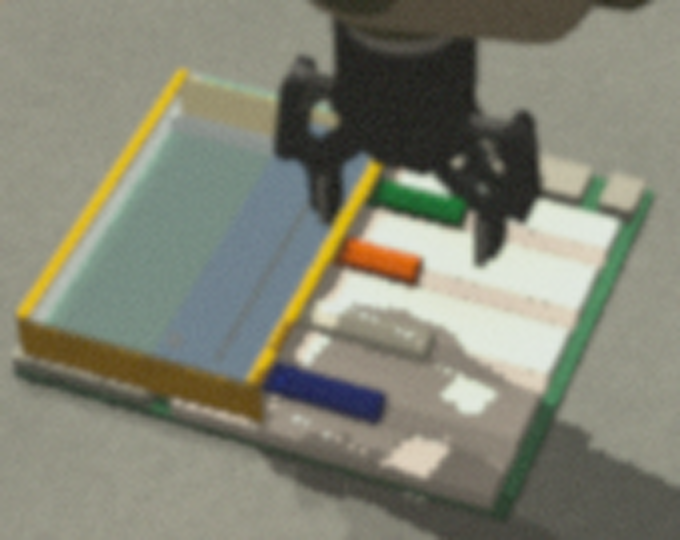

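All four rear ends lie at the expected pixels (464,204 / 418,260 / 430,335 / 381,397). Go to the knob.

Emit:
jog_arm --plan '[[[-0.5,0.2,0,0,0,-0.03],[-0.8,0.4,0,0,0,0],[-0.9,0.45,0,0,0,0],[-0.9,0.45,0,0,0,0],[-0.9,0.45,0,0,0,0],[-0.9,0.45,0,0,0,0],[-0.7,0.33,0,0,0,0],[-0.3,0.1,0.4,0,0,0],[0,0,0.5,0,0,0],[0,0,0,0,0,0]]]'

```text
time_s: 61.45
position: [0.6358, -0.2503, 0.1275]
tool_rot: [[0.032, 0.999, -0.006], [0.999, -0.032, 0.004], [0.004, -0.006, -1.0]]
ft_force: [-0.6, -0.6, -0.5]
grip_width: 0.0852
```

Run:
```python
from h import *
st(); goal(jig(-30.7,-149.4,53.5),np.degrees(JA))
```

```text
t 61.45 pos [ 0.6358 -0.2503  0.1275] jig [ -32.2 -147.9] F [-0.6 -0.6 -0.5] w 0.0852 q [-31.  40.  59.   0.  81. -30.]  yawy -1.81
turn units [-0.04 -0.02  0.01] | shift units after turn [-0.04  0.04  1.85] | before turn [-0.04  0.05  1.85]
```

Emit:
jog_arm --plan '[[[-0.02,0.03,0.3,0,0,0],[0,0,0.4,0,0,0],[0,0,0.4,0,0,0],[0,0,0.4,0,0,0],[0,0,0.25,0,0,0],[0,0,0,0,0,0],[0,0,0,0,0,0]]]'

```text
time_s: 62.15
position: [0.6389, -0.2522, 0.0622]
tool_rot: [[0.032, 0.999, 0.001], [0.999, -0.032, -0.001], [-0.001, 0.001, -1.0]]
ft_force: [-0.3, -0.7, 0.6]
grip_width: 0.0852
```

Run:
```python
from h import *
st(); goal(jig(-30.7,-149.4,53.5),np.degrees(JA))
```

```text
t 62.15 pos [ 0.6389 -0.2522  0.0622] jig [ -29.  -149.7] F [-0.3 -0.7  0.6] w 0.0852 q [-31.  44.  63.  -0.  73. -30.]  yawy -1.86
turn units [0.01 0.   0.01] | shift units after turn [ 0.01 -0.04  0.22] | before turn [ 0.01 -0.04  0.22]
```

Emit:
jog_arm --plan '[[[0,-0.04,0.12,0,0,0],[0,0,0.1,0,0,0],[0,0,0,0,0,0],[0,0,0,0,0,0]]]'

```text
time_s: 62.55
position: [0.637, -0.2523, 0.0528]
tool_rot: [[0.033, 0.999, 0.0], [0.999, -0.033, -0.0], [-0.0, 0.0, -1.0]]
ft_force: [0.5, -0.3, 0.7]
grip_width: 0.0859
```

Emit:
jog_arm --plan '[[[0,0,0,0,0,0],[0,0,0,0,0,0],[0,0,0,0,0,0],[0,0,0,0,0,0],[0,0,0,0,0,0],[0,0,0,0,0,0],[0,0,0,0,0,0],[0,0,0,0,0,0]]]' --grip -1 --squeeze 60

```text
time_s: 63.35
position: [0.637, -0.2523, 0.053]
tool_rot: [[0.033, 0.999, 0.0], [0.999, -0.033, -0.0], [-0.0, 0.0, -1.0]]
ft_force: [-0.5, 0.1, 2.9]
grip_width: 0.0268
```

Emit:
jog_arm --plan '[[[0,0,-0.1,0,0,0],[0,0,-0.1,0,0,0],[0,0,-0.1,0,0,0],[0,0,-0.06,0,0,0],[0,0,0,0,0,0],[0,0,0,0,0,0]]]'

```text
time_s: 63.95
position: [0.6366, -0.2523, 0.0667]
tool_rot: [[0.033, 0.999, -0.001], [0.999, -0.033, 0.0], [0.0, -0.001, -1.0]]
ft_force: [0.3, -1.3, -8.4]
grip_width: 0.0265
```

Emit:
jog_arm --plan '[[[0,-0.1,0,0,0,0],[0,-0.3,0,0,0,0],[0,-0.4,0,0,0,0],[0,-0.4,0,0,0,0],[0,-0.4,0,0,0,0],[0,-0.4,0,0,0,0],[0,-0.4,0,0,0,0],[0,-0.4,0,0,0,0],[0,-0.4,0,0,0,0],[0,-0.2,0,0,0,0]]]'

```text
time_s: 64.95
position: [0.5001, -0.2474, 0.0674]
tool_rot: [[0.033, 0.999, 0.0], [0.999, -0.033, 0.0], [0.0, 0.0, -1.0]]
ft_force: [1.7, 1.9, -8.2]
grip_width: 0.026
```

Emit:
jog_arm --plan '[[[0,-0.2,0,0,0,0],[0,-0.15,0,0,0,0],[0,-0.08,0,0,0,0],[0,0,0,0,0,0],[0,0,0,0,0,0]]]'

```text
time_s: 65.45
position: [0.4835, -0.2469, 0.0669]
tool_rot: [[0.033, 0.999, -0.001], [0.999, -0.033, 0.001], [0.001, -0.001, -1.0]]
ft_force: [-0.6, 4.0, -8.6]
grip_width: 0.0266
```

Run:
```python
from h import *
st()
p,d=vision.get_image("side"); cv2.imwrite("pics/s12.png",cv2.resize(p[140:275,230:400,::-1],None,fx=4,fy=4,interpolation=cv2.INTER_CUBIC))
```

```text
t 65.45 pos [ 0.4835 -0.2469  0.0669] jig [-184.5 -149.6] F [-0.6  4.  -8.6] w 0.0266 q [-40.  31.  89.  -0.  60. -38.]  yawy -1.89
```

View pics/s12.png

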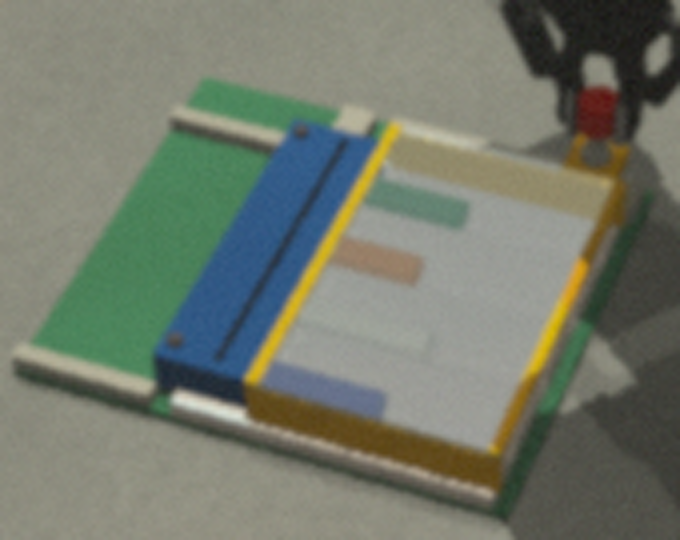

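Rods visible under the clear guard, in place. Last 1–2 mm, lower the pin, release.

Emit:
jog_arm --plan '[[[0,-0.04,0,0,0,0],[0,-0.02,0,0,0,0],[0,0,0,0,0,0],[0,0,0,0,0,0]]]'

```text
time_s: 65.9
position: [0.4822, -0.2468, 0.0673]
tool_rot: [[0.033, 0.999, 0.002], [0.999, -0.033, 0.0], [0.0, 0.002, -1.0]]
ft_force: [3.8, 4.8, -8.5]
grip_width: 0.0265
```

Emit:
jog_arm --plan '[[[0,0,0.1,0,0,0],[0,0,0.1,0,0,0],[0,0,0.1,0,0,0],[0,0,0.04,0,0,0],[0,0,0,0,0,0],[0,0,0,0,0,0]]]'

```text
time_s: 66.5
position: [0.4822, -0.2469, 0.0539]
tool_rot: [[0.033, 0.999, 0.002], [0.999, -0.033, -0.0], [0.0, 0.002, -1.0]]
ft_force: [3.7, 6.7, -5.1]
grip_width: 0.0266
```

Emit:
jog_arm --plan '[[[0,0,0,0,0,0],[0,0,0,0,0,0],[0,0,0,0,0,0],[0,0,0,0,0,0],[0,0,-0.3,0,0,0],[0,0,-0.8,0,0,0],[0,0,-0.9,0,0,0],[0,0,-0.9,0,0,0],[0,0,-0.5,0,0,0],[0,0,0,0,0,0]]]' --grip 1

```text
time_s: 67.5
position: [0.4823, -0.2479, 0.1934]
tool_rot: [[0.033, 0.999, 0.005], [0.999, -0.033, -0.005], [-0.004, 0.006, -1.0]]
ft_force: [0.1, 0.3, -0.3]
grip_width: 0.0854
```

Run:
```python
from h import *
st()
p,d=vision.get_image("side"); W=cloud("side",d); cv2.imwrite("pics/s13.png",cv2.resize(p[140:275,230:400,::-1],None,fx=4,fy=4,interpolation=cv2.INTER_CUBIC))
cv2.imwrite("pics/f13.png",p[:,:,::-1])
hsv=cv2.cvtColor(p,cv2.COLOR_RGB2HSV); m=(p[:,:,0]>120)&(p[:,:,1]<60); m[:150]=0; m[200:]=0; m[:,:360]=0;m[:,400:]=0
Q=W[m]; print("red knob px",m.sum(),"top z",np.nanpercentile(Q[:,2],[50,90,98]).round(4), np.argwhere(m).mean(0), "xy",np.nanmedian(Q,0).round(4))
d0=np.load("side0.npy"); W0=cloud("side",d0); p0=cv2.imread("pics/side0.png")[:,:,::-1]; m0=(p0[:,:,0]>120)&(p0[:,:,1]<60); m0[:150]=0; m0[200:]=0; m0[:,:360]=0;m0[:,400:]=0
Q=W0[m0]; print("start", m0.sum(),np.nanpercentile(Q[:,2],[50,90,98]).round(4), np.argwhere(m0).mean(0), np.nanmedian(Q,0).round(4))
for n,L,y in(("green",115,-87),("amber",105,-29),("white",135,29),("blue",125,87)):
    u=proj("side",jig(-L,y,36)); print(n,((u-[230,140]+.5)*4-.5).round(0))
```

```text
t 67.5 pos [ 0.4823 -0.2479  0.1934] jig [-185.6 -150.7] F [ 0.1  0.3 -0.3] w 0.0854 q [-40.  23.  80.  -0.  77. -38.]  yawy -1.89
red knob px 36 top z [0.0855 0.0882 0.0898] [168.69444444 379.72222222] xy [ 0.4815 -0.2431  0.0855]
start 48 [0.0848 0.0876 0.0897] [169.625      379.66666667] [ 0.4806 -0.2387  0.0848]
green [[464. 204.]]
amber [[418. 260.]]
white [[430. 335.]]
blue [[381. 397.]]
```

View pics/s13.png

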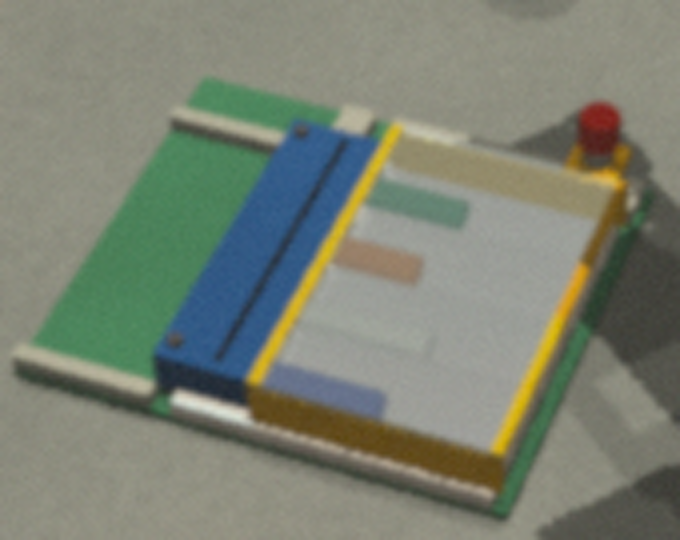

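View pics/f13.png

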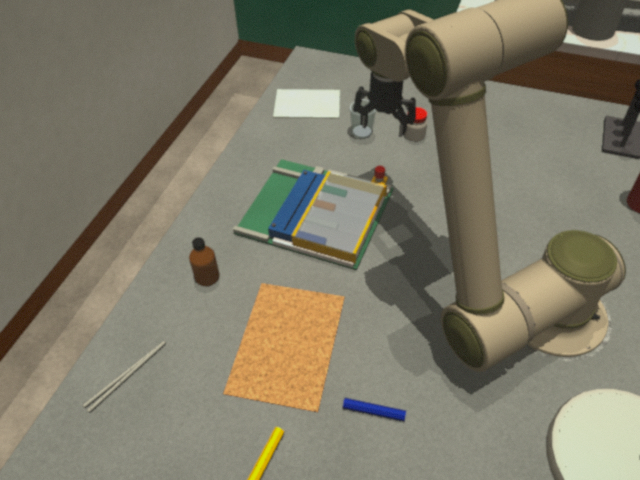

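The knob's top is back at its starting height (0.088 m at both times; riding, it would be 10 mm higher). The rod ends sit where they should and the bystanders are unmoved. Handing in.

Run:
```python
from rig import close_job
print(close_job())
```

```text
the job is handed in; nothing more can be done
None
```

The job is done and handed in at about 67.5 s of the 210 s allowed; no verdict was reported.

I lifted the plunger and opened the guard. Each of the four mat rods went into its own groove: green in 3, amber in 2, white in 1, blue in 0 (the mat rod, not the look-alike nearer the robot). I pushed each to the stop with shut fingers. I then slid the guard closed, let the pin drop and moved the arm clear.

What the last checks showed:
- **Rods at the stop:** each push ended with force rising and no further motion, at 4–14 N, at the finger position that fits the rod's length. The rear ends then matched their expected pixels before closing, and still looked right through the clear guard afterwards.
- **Guard and pin:** the guard came back to its starting position within about 1 mm. The knob top's depth reading was within 1 mm of its starting height.
- **Bystanders:** the bottle, beaker and jar looked unmoved in the last picture; I did not measure them.

**Disagreements:**
- The two cameras differed by about 6 mm on the rods' y position. I used the mean and let the jaws centre each rod.
- The guard plate looked about 9 mm shorter in the pictures than its stated size, so I located the jig from its base corners and the knob instead.
- After the guard was closed, the knob's patch of red pixels was smaller and about 1 pixel higher than at the start. I took that as shading, because the depth reading agreed.

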